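Empty a trap-bottom stopper hopper into its tray

TASK

Slide the catch tray by its handle under the hopper, in at the stand's open side, until it stands squarely beneath it close to the end stop. Then draw the bolt fully, swing the lever over fully so that the trap-door opens and all four stoppers drop into the tray, swing the lever back so that the door is fully shut, and push the bolt fully home to latch it. Leave the tray with the stoppers under the hopper and do not disturb the other things on the table.

Things in the scene. Friction and masses are not known exactly. Their poses are not given: they have to be found in the camera images.
- stand: Fixed grey stand with an open-topped box hopper, 90 x 90 mm inside, rim 237 mm above the table. Origin on the table under the hopper's centre, z up. Crank lever on its -x side (toward the robot), bolt on its +y side. Legs at x +-86, y -66 and +70 mm; the tray slides in at the open -y side, toward +y, between foot rails (inner faces x = +-79 mm) and below a clear guard plate (y = -69, z 60 to 152 mm)
- tray_place (a point): Where the tray's origin should finish: a point on the table at x = 0, y = -30 mm of the stand, axes as the stand's; the tray lies parallel to them. The tray is then 10 mm short of the stand's end stop (face at stand y = +60 mm); pushed against the stop it is good too
- gate (a joint): Hinge of the steel trap-door (the hopper's bottom) with its lever, rad: 0 = shut at its stop, 1.32 = fully open, hanging down. Axis along the stand's x at y = +50, z = 150 mm. The 130 mm lever is rigid with the door: at 0 it leans 0.66 rad from vertical to stand +y, at 1.32 as far to -y. Friction 0.28 N m (2 to 3 N at the grip): it stays where it is left
- gate_grip (a point): Middle of the black round bar at the lever's end, 14 mm in diameter, lying along the stand's x from -106 to -152 mm; free in front, can be pinched from above. It is at stand x = -133, y = 50 + 130 sin(0.66 - q), z = 150 + 130 cos(0.66 - q) mm, q = joint gate. Its axes turn with the gate
- bolt (a joint): Sliding bolt, m: 0 = home, its tip stands 20 mm past the lever and keeps it from leaving the shut position; 0.040 = fully drawn, toward the stand's +x (away from the robot), lever free. The tip can pass the lever only with the gate within about 0.06 rad of shut. Friction about 1.5 N, stays where it is left
- bolt_knob (a point): Grip point on the bolt's upright black round knob, 15 mm in diameter, top at 285 mm above the table; this point is at 270 mm, at stand x = -40 mm + bolt value, y = +81 mm; axes as the stand's
- tray: Loose steel catch tray, 120 (x) x 160 (y) x 40 mm, walls 4 mm, about 0.35 kg, open on top; origin at the centre of its underside. A flat tongue runs from its -y side to an upright black handle post. Slide it flat along the table
- tray_grip (a point): Point on the tray's handle post, 140 mm to -y of the tray's origin and 45 mm above the table; post 14 mm (x) x 20 mm (y), top at 62 mm. 50 mm free between post and tray wall. Axes as the tray's
- stopper_0: One of four identical loose dark rubber bottle stoppers, tapered 24 to 28 mm in diameter, 26 mm long, 20 g; origin at the centre of its small end. At first all four stand on the shut trap-door in the hopper
- stopper_1: One of four identical loose dark rubber bottle stoppers, tapered 24 to 28 mm in diameter, 26 mm long, 20 g; origin at the centre of its small end. At first all four stand on the shut trap-door in the hopper
- stopper_2: One of four identical loose dark rubber bottle stoppers, tapered 24 to 28 mm in diameter, 26 mm long, 20 g; origin at the centre of its small end. At first all four stand on the shut trap-door in the hopper
- stopper_3: One of four identical loose dark rubber bottle stoppers, tapered 24 to 28 mm in diameter, 26 mm long, 20 g; origin at the centre of its small end. At first all four stand on the shut trap-door in the hopper
- bench_timer: Bystander, leave alone: three-key bench timer, 62 x 64 x 19 mm; origin at the centre of its underside
- pot_a: Bystander, leave alone: specimen pot with screw cap, 50 mm wide, 55 mm high; origin at the centre of its underside
- tape_roll: Bystander, leave alone: roll of tape, 64 mm wide, 20 mm high; origin at the centre of its underside
- marker_black: Bystander, leave alone: laboratory marker, 132 mm long; origin at the centre of its underside
- jar_fixative: Bystander, leave alone: glass staining jar, 67 mm wide, 98 mm high; origin at the centre of its underside
- dropper_bottle_a: Bystander, leave alone: dropper bottle, 33 mm wide, 82 mm high; origin at the centre of its underside

How it is judged:
By the outcome, as a careful person would: the job done as asked, in the order asked, and still so for the second after the job is handed in, with the robot touching nothing.
It also fails if it takes over 72 s, if anything falls off the work surface, if the arm or the gripper's body presses on something with over 40 N, if the wrist force passes 120 N, or if a joint passes its speed limit or range.

ROBOT

A 6-joint arm with a two-finger parallel gripper is mounted at the origin on a cart in front of the work surface, level with it; the furniture and walls round the work are solid. World frame = base frame: x ahead of the robot, y to its left, z up, the work surface at z = 0. Lengths are in m, angles in rad, forces in N, time in s.
With the tool pointing down it reaches from about 0.25 to 0.8 m from the base axis. Payload 3.9 kg.
Tool frame: the origin (TCP) lies at the very end of the fingers, on their centre line; the grasp point (between the pads) lies 19 mm behind it; z points along the fingers, y is the direction in which the jaws open and shut (so a half turn about z gives the same grasp; the last joint's range is limited). The gripper opens to 85 mm and grips with 20 to 120 N. Pads are 22 mm wide; open, the fingers measure 114 mm over their backs; the gripper's body (76 mm by 85 mm) begins 54 mm behind the grasp point. The pads swing forward as they close: fully open they stand 13 mm farther back than shut.
Start: joints at [-1.261, 0.26, -0.138, 1.173, 0, 1.571], TCP at [0.16, -0.5, 0.231] pointing down, gripper open.
Joint ranges: [-2.78, 2.78], [-0.83, 1.72], [-1.28, 1.37], [-1.9, 2.12], [-1.57, 1.48], [-3.14, 3.14]. Speed limits (rad/s): [2.57, 2.57, 3.14, 3.14, 3.14, 3.14].

INTERFACE

Orientations are given as a unit quaternion [x, y, z, w].
In Python, from rig import manip gives the robot as it stands. The module is installed in compiled form; this text tells all that it offers.
- The arm moves only by the tool servo_tool, never from a script. Its argument "plan" is a list of rows, each a list of 3 entries, a list of its own where there are three numbers: the finger opening in m, from 0 to 0.0854, then the shift along the tool's x, y, z in m, then the turn, a rotation vector about the tool's x, y, z in degrees. In form: [[gripper, [tx, ty, tz], [wx, wy, wz]], ...]. A call has 1 to 10 rows; each row shifts and turns the commanded pose from where the row before left it, along the tool's axes as they then stand; what a row does not reach is not made up. A row lasts 1/12 s, in which the tool goes at most 41.7 mm and 7.16 degrees, less where a joint would pass 70% of its speed; a pose out of reach is approached as far as the arm can. A call is refused whole if a number of a shift passes 0.0417 or a number of a turn 7.16, either way. A call with a gripper value outside its range is refused whole. The fingers move at their own pace and stop on an object; the grip force is fixed at half the most. Time passes only in rows, so rows that do not move let the fingers close. It gives the time, the measured TCP pose, the force and the opening at its end, in the units of the state.
- manip.sense(): the state, without advancing time (a new reading comes with each control period).
- manip.camera(name): name is "scene" or "side" or "wrist"; returns the picture (420x560x3 uint8, red, green, blue); there is no depth.
- manip.camera_model(name): a dict with "camera_matrix" (3x3 intrinsics, pixels), "pose" (4x4, takes a point from camera to world coordinates); the wrist camera has in their place "mount" (4x4, takes a point from camera to tool coordinates, whose origin is the TCP and whose axes are the flange's). Camera axes: x right, y up, looking along -z (the intrinsics and any distortion apply to the point x, -y, -z); pixel columns grow to the right and rows downward; lengths in m; the calibration is good to about 2 mm. A picture is of the moment at which its call begins: read the wrist's pose just before it. camera_model takes no time and is no camera call.
- manip.finish_job(): hands the job in, once; it reports no verdict.
Trained networks look in the newest picture that a camera, given by its name, has taken for a name from the list of things; names that differ only in an ending like _2 or _b are one class to them, and where a whole thing is asked for, a point or a joint stands for the part that bears it (a point fixed in the world has none). Each returns a list of dicts, best first, with "score" (0 to 1); they miss things now and then, are a little off and sometimes report something else, mostly with a low value. They report only what shows in the picture. A call takes as long as a camera call.
- manip.spot_in(camera, query): "bbox" ([left, top, right, bottom] in pixels, round what is visible of it).
The state is a dict: "time_s": time; "q": joint angles; "qvel": joint speeds; "effort": joint torques, N m; "position": TCP position; "tool_rot": TCP orientation; "force": force on the tool from outside, world axes, zero at the start; "moment": the same for the moment, N m; "width": opening from 0.0 (shut) to 1.0 (fully open).
Only numpy, scipy, OpenCV 4.12 (cv2) and the standard library are available. Lean on these libraries where they do the work, as an engineer would, in place of code of your own. Each camera call takes 0.05 s, during which the arm holds its last target.

## Working session

There is one attempt and no reset: what is moved stays moved. The work goes in short steps, Python scripts to look and compute and a tool call to move; the robot and the scene stay as the last step left them, time stands still between calls to the robot, and variables do not carry over. Pictures are saved under pics/ and viewed, and the job is handed in when it is done.

Besides the shell and the picture viewer there is one more tool, called by a JSON object that holds its "op" and its "data". servo_tool: Moves the arm, as the interface text tells. Its arguments: {"type":"object","properties":{"plan":{"type":"array","items":{"type":"array"}}},"required":["plan"]}

```bash
mkdir -p pics; python3 - <<'E'
from rig import manip
import cv2
print(manip.sense())
for n in ["scene","side","wrist"]:
    im=manip.camera(n); cv2.imwrite(f"pics/{n}0.png",im[:,:,::-1])
    print(n,manip.camera_model(n))
E
```

```text
{'time_s': 0.0, 'q': array([-1.26099691e+00,  2.60655073e-01, -1.39397468e-01,  1.17270434e+00,
        2.33675148e-07,  1.57081576e+00]), 'qvel': array([ 0.0005654 , -0.00098486,  0.00058384,  0.00107413, -0.00072983,
       -0.00050209]), 'effort': array([ 3.66283275e-04, -4.05679822e+01,  2.53922367e+01,  1.87600561e-02,
        7.59205136e-05,  2.89856539e-07]), 'position': array([ 0.15984283, -0.49934265,  0.23046934]), 'tool_rot': array([ 9.88028033e-01,  1.54271337e-01, -1.51132189e-04, -9.68557306e-04]), 'force': array([ 0.65118172,  0.16658276, -0.85718243]), 'moment': array([ 0.04237316,  0.02885611, -0.01533855]), 'width': 0.9998721755940884}
scene {'camera_matrix': array([[425.64377931,   0.        , 283.80886131],
       [  0.        , 425.64377931, 204.11430988],
       [  0.        ,   0.        ,   1.        ]]), 'pose': array([[-0.55679475,  0.61543433, -0.55787113, -0.14185327],
       [-0.83056756, -0.4030238 ,  0.38435575,  0.45782862],
       [ 0.01171038,  0.67735692,  0.73556133,  1.00510422],
       [ 0.        ,  0.        ,  0.        ,  1.        ]])}
side 
[... 256 characters left out ...]
25488, -0.33713469,  0.83993957,  1.21217533],
       [-0.00532532,  0.92895049,  0.37016569,  0.72545718],
       [ 0.        ,  0.        ,  0.        ,  1.        ]])}
wrist {'camera_matrix': array([[346.93548674,   0.        , 281.22326515],
       [  0.        , 346.93548674, 209.44250269],
       [  0.        ,   0.        ,   1.        ]]), 'mount': array([[-8.36217698e-05,  9.57695964e-01,  2.87781922e-01,
         7.30313759e-02],
       [ 9.99999906e-01, -4.21875971e-05,  4.30967494e-04,
         1.02212498e-03],
       [ 4.24876657e-04,  2.87781931e-01, -9.57695870e-01,
        -1.42317619e-01],
       [ 0.00000000e+00,  0.00000000e+00,  0.00000000e+00,
         1.00000000e+00]])}
```

View pics/scene0.png

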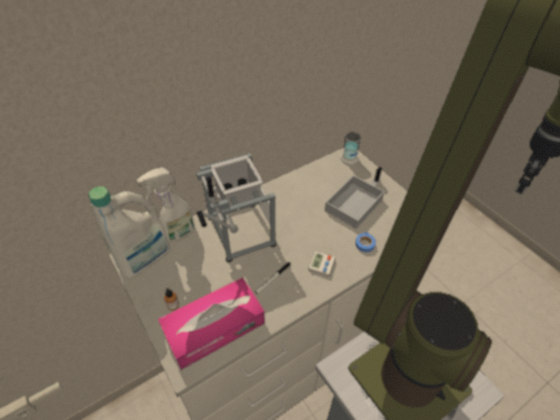

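View pics/side0.png

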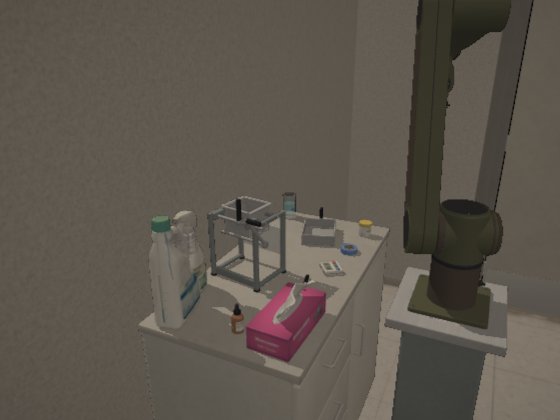

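View pics/wrist0.png

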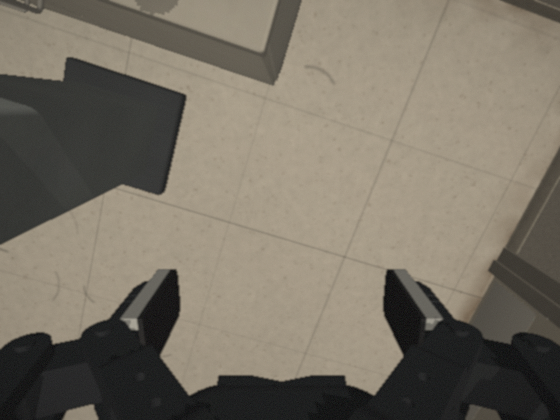

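```bash
python3 - <<'E'
import cv2
a=cv2.imread("pics/scene0.png")[125:285,180:400]; cv2.imwrite("pics/s0c.png",cv2.resize(a,None,fx=3.6,fy=3.6,interpolation=cv2.INTER_CUBIC))
a=cv2.imread("pics/side0.png")[180:300,195:385]; cv2.imwrite("pics/d0c.png",cv2.resize(a,None,fx=4.2,fy=4.2,interpolation=cv2.INTER_CUBIC))
E
```

```text
(no output)
```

View pics/s0c.png

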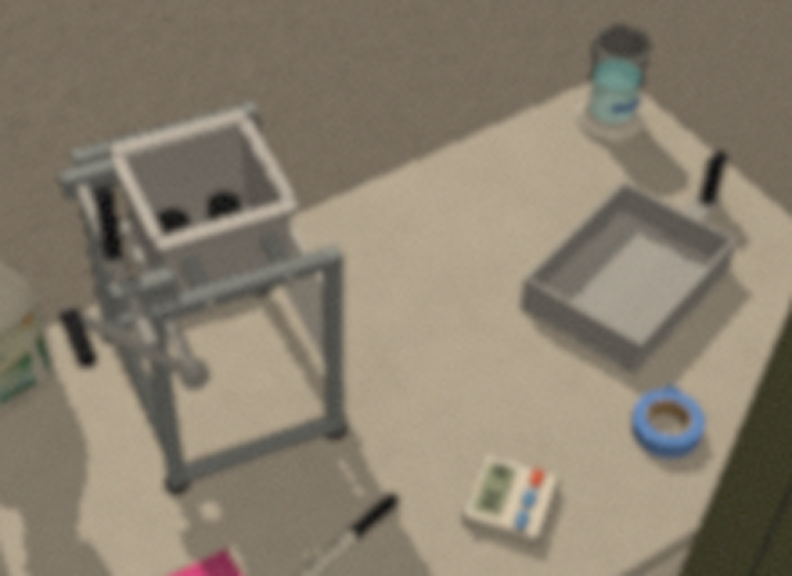

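View pics/d0c.png

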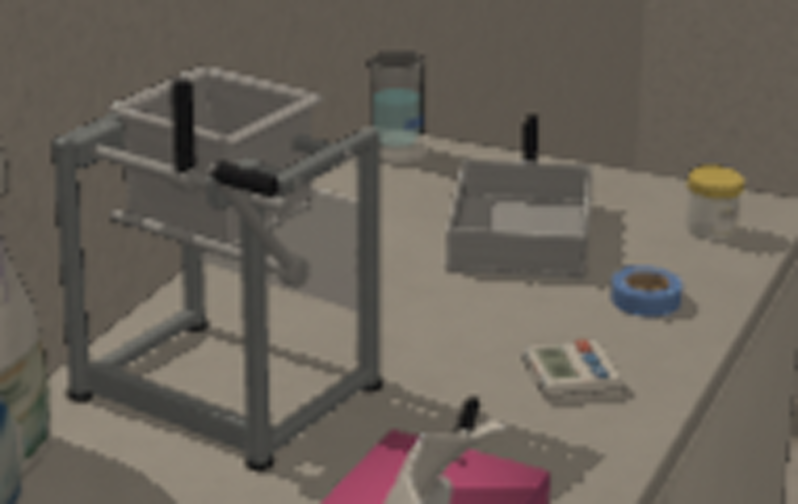

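```bash
cat > h.py <<'E'
import numpy as np
from rig import manip
from scipy.spatial.transform import Rotation as R
from scipy.optimize import least_squares
def proj(P,n,s=None):
    m=manip.camera_model(n);K=m["camera_matrix"]
    if n=="wrist":
        T=np.eye(4);T[:3,:3]=R.from_quat(s["tool_rot"]).as_matrix();T[:3,3]=s["position"];T=T@m["mount"]
    else: T=m["pose"]
    P=np.atleast_2d(P); c=(P-T[:3,3])@T[:3,:3]; c=c*[1,-1,-1]
    u=c@K.T; return u[:,:2]/u[:,2:]
def w(x,y,a,P):
    P=np.atleast_2d(P)/1000.; c,s_=np.cos(a),np.sin(a)
    return np.c_[x+c*P[:,0]-s_*P[:,1], y+s_*P[:,0]+c*P[:,1], P[:,2]]
def fit(obs,p0):
    # obs list (cam,point mm,(u,v),state)
    def f(p): return np.concatenate([(proj(w(p[0],p[1],p[2],P),c,s)[0]-uv) for c,P,uv,s in obs])
    r=least_squares(f,p0,loss="soft_l1"); return r.x,f(r.x).reshape(-1,2)
E
python3 - <<'E'
from h import *
S=lambda u,v:np.array([180+u/3.6,125+v/3.6]); D=lambda u,v:np.array([195+u/4.2,180+v/4.2])
r=48
o=[("scene",(-86,70,0),S(178,485)),("scene",(-86,-66,0),S(338,432)),
("scene",(-r,-r,237),S(295,207)),("scene",(-r,r,237),S(163,245)),("scene",(r,r,237),S(115,150)),("scene",(r,-r,237),S(242,116)),
("side",(-86,70,0),D(260,462)),("side",(86,70,0),D(78,397)),("side",(-86,-66,0),D(372,386)),("side",(86,-66,0),D(197,324)),
("side",(r,r,237),D(110,107)),("side",(r,-r,237),D(210,68)),("side",(-r,-r,237),D(322,98)),("side",(-r,r,237),D(225,140)),
("side",(-40,81,285),D(183,83)),("scene",(-40,81,285),S(105,190)),
("side",(-133,50+130*np.sin(.66),150+130*np.cos(.66)),D(245,178)),("scene",(-133,50+130*np.sin(.66),150+130*np.cos(.66)),S(78,337))]
p,e=fit([x+(None,) for x in o],[.5,0.1,0]); print(p);print(np.round(np.c_[e],1))
t=[("scene",(-60,80,40),S(636,357)),("scene",(60,80,40),S(525,287)),("scene",(60,-80,40),S(627,188)),("scene",(-60,-80,40),S(732,243)),("scene",(0,-140,62),S(718,156)),
("side",(60,80,40),D(447,232)),("side",(-60,80,40),D(587,238)),("side",(60,-80,40),D(462,165)),("side",(-60,-80,40),D(592,170)),("side",(0,-140,62),D(531,116))]
p,e=fit([x+(None,) for x in t],[.5,-0.2,0]); print(p);print(np.round(np.c_[e],1))
E
```

```text
[ 0.59855027  0.09944558 -0.18615624]
[[-0.5 -0.1]
 [-0.9 -0. ]
 [-1.6 -1.9]
 [-0.5 -2.3]
 [ 1.7  0.3]
 [ 0.5  0.6]
 [-0.3  0.4]
 [ 0.9 -0.8]
 [-0.6  0. ]
 [ 0.1  0.3]
 [ 3.  -0.5]
 [-0.2 -0.2]
 [-2.5 -1.1]
 [ 0.4 -1.4]
 [ 0.2 -0.8]
 [-0.2  0.7]
 [ 0.7  0.5]
 [ 0.   1.3]]
[ 0.48846935 -0.24541241  0.30212362]
[[ 0.7 -1.2]
 [-1.6 -0.7]
 [-1.8 -0.8]
 [ 1.   0.6]
 [-0.8  1.5]
 [ 0.1  0.2]
 [ 0.5  0.5]
 [ 0.3 -1.1]
 [ 0.3 -0.8]
 [ 0.3  0.4]]
```

```bash
python3 - <<'E'
from h import *
def ray(u,v,n,z):
    m=manip.camera_model(n);K=m["camera_matrix"];T=m["pose"]
    d=np.linalg.inv(K)@[u,v,1];d=T[:3,:3]@(d*[1,-1,-1]);o=T[:3,3];return o+d*(z-o[2])/d[2]
S=lambda u,v:np.array([180+u/3.6,125+v/3.6]); D=lambda u,v:np.array([195+u/4.2,180+v/4.2])
for n,u,z in [("jarbase",S(612,125),0),("jartop",S(622,40),.098),("tape",S(668,425),.01),("timer",S(511,500),.01),("marker tip",S(395,500),.01),("postnow",S(718,155),.062)]:
    print(n,ray(*u,"scene",z).round(3))
for n,u,z in [("jarbase",D(400,148),0),("jartop",D(397,62),.098),("pot",D(716,178),.055),("tape",D(646,290),.01),("post",D(531,116),.062)]:
    print(n,ray(*u,"side",z).round(3))
m=manip.sense()
E
```

```text
jarbase [ 0.67  -0.384  0.   ]
jartop [ 0.679 -0.388  0.098]
tape [ 0.352 -0.177  0.01 ]
timer [ 0.364 -0.025  0.01 ]
marker tip [0.414 0.051 0.01 ]
postnow [ 0.535 -0.387  0.062]
jarbase [ 0.674 -0.396  0.   ]
jartop [ 0.67  -0.377  0.098]
pot [ 0.337 -0.326  0.055]
tape [ 0.353 -0.175  0.01 ]
post [ 0.533 -0.383  0.062]
```

{"op": "servo_tool", "data": {"plan": [[0.05, [0.039, 0, 0.006], [0, 0, 0]], [0.05, [0.039, 0, 0.006], [0, 0, 0]], [0.05, [0.039, 0, 0.006], [0, 0, 0]], [0.05, [0.039, 0, 0.006], [0, 0, 0]], [0.05, [0.039, 0, 0.006], [0, 0, 0]], [0.05, [0.039, 0, 0.006], [0, 0, 0]], [0.05, [0.039, 0, 0.006], [0, 0, 0]], [0.05, [0.039, 0, 0.006], [0, 0, 0]], [0.05, [0.039, 0, 0.006], [0, 0, 0]], [0.05, [0.039, 0, 0.006], [0, 0, 0]]]}}

```text
time_s: 0.98
position: [0.533, -0.38, 0.1706]
tool_rot: [0.988, 0.154, -0.0, -0.0]
force: [0.7, -0.8, 0.2]
width: 0.583
```

```bash
python3 - <<'E'
from h import *
import cv2
s=manip.sense();print(s["time_s"],s["position"],s["tool_rot"],s["qvel"].round(3))
cv2.imwrite("pics/w1.png",manip.camera("wrist")[:,:,::-1])
print(proj(w(.4885,-.2454,.302,[(0,-140,62),(-7,-150,62),(60,-80,40),(-60,-80,40)]),"wrist",s))
E
```

```text
0.9833 [ 0.53299693 -0.37999865  0.17057728] [ 9.88008955e-01  1.54396125e-01 -3.07514775e-04 -2.18690963e-04] [ 0.585  0.512  0.687  0.165 -0.005  0.583]
[[277.76445795 209.45226105]
 [290.85826332 218.36341095]
 [200.11146968 125.52769414]
 [208.35512877 267.95625879]]
```

View pics/w1.png

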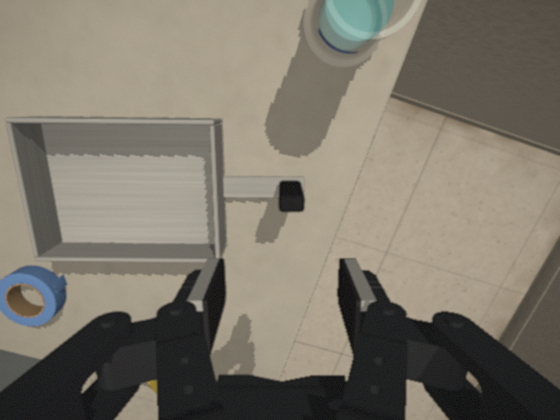

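{"op": "servo_tool", "data": {"plan": [[0.05, [0, 0, 0], [0, 0, 0]], [0.05, [0, 0, 0], [0, 0, 0]]]}}

```text
time_s: 1.2
position: [0.5315, -0.3803, 0.1702]
tool_rot: [0.988, 0.155, -0.001, -0.001]
force: [-1.5, 0.6, -0.8]
width: 0.583
```

```bash
python3 - <<'E'
from h import *
import cv2
s=manip.sense();print(s["time_s"],s["position"],s["tool_rot"],s["qvel"].round(3))
im=manip.camera("wrist")[:,:,::-1]
cv2.imwrite("pics/w2.png",im); cv2.imwrite("pics/w2c.png",cv2.resize(im[90:300,0:320],None,fx=2.5,fy=2.5,interpolation=cv2.INTER_CUBIC))
print(proj(w(.4885,-.2454,.302,[(0,-140,62),(-7,-150,62),(60,-80,40),(-60,-80,40)]),"wrist",s))
E
```

```text
1.2 [ 0.53153884 -0.38030384  0.17023122] [ 9.87899119e-01  1.55093805e-01 -9.47644138e-04 -5.87664235e-04] [-0.033 -0.027 -0.017  0.006 -0.005 -0.   ]
[[278.08781796 207.5479314 ]
 [291.20520493 216.51867292]
 [200.32295743 123.25210732]
 [208.401048   266.26869184]]
```

View pics/w2c.png

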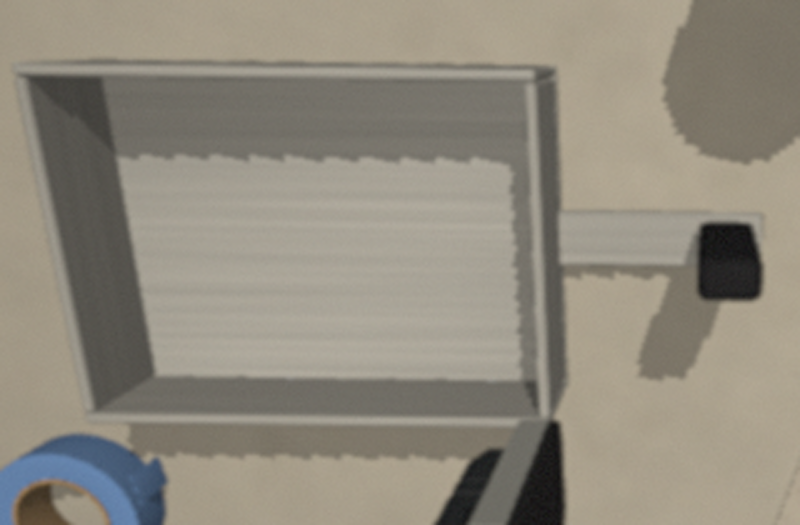

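```bash
python3 - <<'E'
from h import *
s=manip.sense();W=lambda u,v:np.array([u/2.5,90+v/2.5])
t=[("wrist",(60,-80,40),W(540,70),s),("wrist",(-60,-80,40),W(550,418),s),("wrist",(60,80,40),W(15,66),s),("wrist",(-60,80,40),W(86,415),s),("wrist",(0,-140,62),W(730,280),s)]
p,e=fit(t,[.49,-.245,.3]);print(p,e.round(1)); print(w(*p,(0,-140,45)))
m=R.from_quat(s["tool_rot"]).as_matrix();print(m[:,0],np.arctan2(m[1,0],m[0,0]))
g=w(*p,(0,-140,26))[0]; print("shift tool",m.T@(g-s["position"]))
E
```

```text
[ 0.49645153 -0.25511142  0.2909485 ] [[-0.4 -0.8]
 [ 0.6  4.1]
 [-1.2 -3.4]
 [-0.1  1.9]
 [ 1.1  0.4]]
[[ 0.53661207 -0.38922753  0.045     ]]
[ 0.9523284   0.30507186 -0.00133636] 0.3100141666499041
shift tool [0.0031729  0.00985326 0.14477586]
```

{"op": "servo_tool", "data": {"plan": [[0.05, [0.003, 0.008, 0.024], [0, 0, -1]], [0.05, [0, 0, 0.024], [0, 0, 0]], [0.05, [0, 0, 0.024], [0, 0, 0]], [0.05, [0, 0, 0.024], [0, 0, 0]], [0.05, [0, 0, 0.024], [0, 0, 0]], [0.05, [0, 0, 0.021], [0, 0, 0]], [0.05, [0, 0, 0], [0, 0, 0]]]}}

```text
time_s: 1.83
position: [0.532, -0.3866, 0.0262]
tool_rot: [0.987, 0.162, -0.003, -0.003]
force: [-0.7, 0.8, -0.3]
width: 0.58
```

```bash
python3 - <<'E'
from h import *
import cv2
s=manip.sense();print(s["time_s"],s["position"],s["tool_rot"],s["force"])
im=manip.camera("wrist")[:,:,::-1]
cv2.imwrite("pics/w3.png",im)
m=R.from_quat(s["tool_rot"]).as_matrix();print(m[:,0],np.arctan2(m[1,0],m[0,0]))
E
```

```text
1.8333 [ 0.53198662 -0.38657961  0.02620607] [ 0.98683103  0.16169743 -0.0031126  -0.00296049] [-0.6865612   0.81808177 -0.32903506]
[ 0.9476885   0.31915452 -0.00518582] 0.3248417450781418
```

View pics/w3.png

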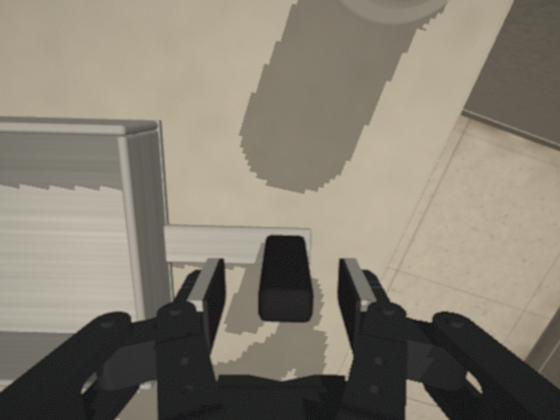

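{"op": "servo_tool", "data": {"plan": [[0.05, [0.002, 0, 0], [0, 0, 1.5]], [0, [0, 0, 0], [0, 0, 0]], [0, [0, 0, 0], [0, 0, 0]], [0, [0, 0, 0], [0, 0, 0]], [0, [0, 0, 0], [0, 0, 0]], [0, [0, 0, 0], [0, 0, 0]]]}}

```text
time_s: 2.38
position: [0.5392, -0.388, 0.0324]
tool_rot: [0.989, 0.15, 0.001, 0.001]
force: [-0.8, -0.1, 6.5]
width: 0.223
```

```bash
python3 - <<'E'
from h import *
import cv2
s=manip.sense();print(s["time_s"],s["position"],s["width"]*85.4,s["force"])
im=manip.camera("wrist")[:,:,::-1]
cv2.imwrite("pics/w4.png",im)
m=R.from_quat(s["tool_rot"]).as_matrix();print(m,np.arctan2(m[1,0],m[0,0]))
E
```

```text
2.3833 [ 0.53918119 -0.38802591  0.0324005 ] 19.045780286692448 [-0.81363335 -0.05442679  6.54198476]
[[ 0.9550361   0.29648326  0.00193066]
 [ 0.29648673 -0.95503517 -0.00185416]
 [ 0.00129412  0.0023432  -0.99999642]] 0.30101212381347553
```

View pics/w4.png

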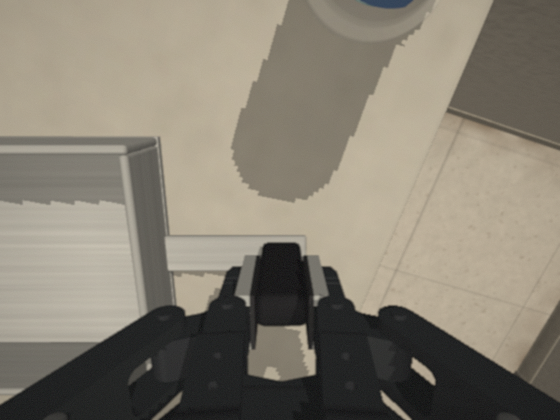

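```bash
cat > plan.py <<'E'
from h import *
def rows(A,ya,B,yb,n,g):
    # A,B world positions; yaw of tool x; tool z down
    A=np.array(A);B=np.array(B);d=(B-A)/n;dy=(yb-ya)/n
    out=[]
    for i in range(n):
        a=ya+dy*i
        x=np.array([np.cos(a),np.sin(a),0]);y=np.array([np.sin(a),-np.cos(a),0])
        out.append([g,[round(float(d@x),4),round(float(d@y),4),round(float(-d[2]),4)],[0,0,round(float(-np.degrees(dy)),2)]])
    return out
E
python3 -c "
from plan import *
for r in rows((.539,-.388,.0),.301,(.5356,-.2347,.004),-.186,8,0): print(r)"
```

```text
[0, [0.0053, -0.0184, -0.0005], [0, 0, 3.49]]
[0, [0.0041, -0.0187, -0.0005], [0, 0, 3.49]]
[0, [0.003, -0.0189, -0.0005], [0, 0, 3.49]]
[0, [0.0018, -0.0191, -0.0005], [0, 0, 3.49]]
[0, [0.0007, -0.0192, -0.0005], [0, 0, 3.49]]
[0, [-0.0005, -0.0192, -0.0005], [0, 0, 3.49]]
[0, [-0.0017, -0.0191, -0.0005], [0, 0, 3.49]]
[0, [-0.0028, -0.019, -0.0005], [0, 0, 3.49]]
```

{"op": "servo_tool", "data": {"plan": [[0, [0.005, -0.018, -0.0005], [0, 0, 3.49]], [0, [0.004, -0.019, -0.0005], [0, 0, 3.49]], [0, [0.003, -0.019, -0.0005], [0, 0, 3.49]], [0, [0.002, -0.019, -0.0005], [0, 0, 3.49]], [0, [0.001, -0.019, -0.0005], [0, 0, 3.49]], [0, [-0.0005, -0.019, -0.0005], [0, 0, 3.49]], [0, [-0.002, -0.019, -0.0005], [0, 0, 3.49]], [0, [-0.003, -0.019, -0.0005], [0, 0, 3.49]], [0, [0, 0, 0], [0, 0, 0]], [0, [0, 0, 0], [0, 0, 0]]]}}

```text
time_s: 3.27
position: [0.5345, -0.2338, 0.0344]
tool_rot: [0.996, -0.092, -0.0, 0.0]
force: [-0.4, 0.4, -3.0]
width: 0.225
```

```bash
python3 - <<'E'
from h import *
import cv2
s=manip.sense();print(s["time_s"],s["position"],s["width"]*85.4,s["force"])
im=manip.camera("scene")[:,:,::-1]
cv2.imwrite("pics/s5.png",cv2.resize(im[125:285,180:400],None,fx=3.6,fy=3.6,interpolation=cv2.INTER_CUBIC))
im=manip.camera("side")[:,:,::-1]
cv2.imwrite("pics/d5.png",cv2.resize(im[180:300,195:385],None,fx=4.2,fy=4.2,interpolation=cv2.INTER_CUBIC))
im=manip.camera("wrist")[:,:,::-1]
cv2.imwrite("pics/w5.png",im)
m=R.from_quat(s["tool_rot"]).as_matrix();print(m,np.arctan2(m[1,0],m[0,0]))
E
```

```text
3.2667 [ 0.53445628 -0.23377521  0.0344279 ] 19.223044186660886 [-0.37446323  0.41507427 -3.0421155 ]
[[ 9.83176214e-01 -1.82657454e-01 -8.86546093e-04]
 [-1.82658216e-01 -9.83176086e-01 -8.71496897e-04]
 [-7.12445514e-04  1.01876995e-03 -9.99999227e-01]] -0.18368952485605863
```

View pics/s5.png

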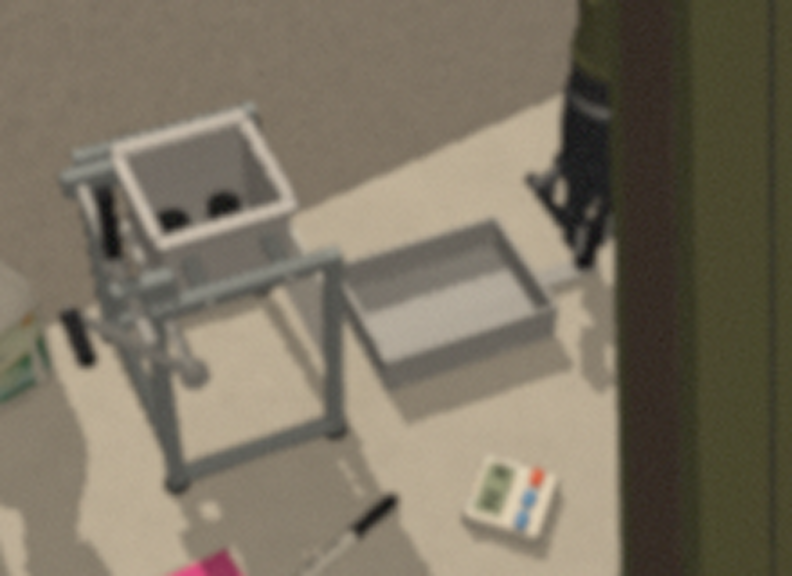

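View pics/d5.png

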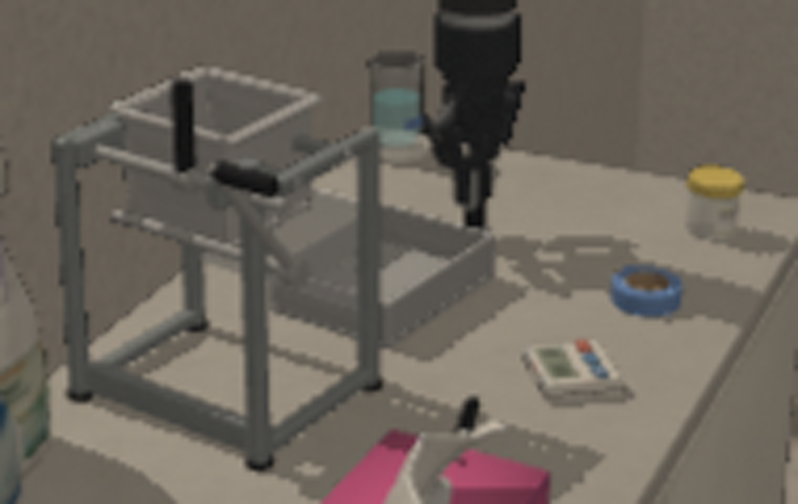

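View pics/w5.png

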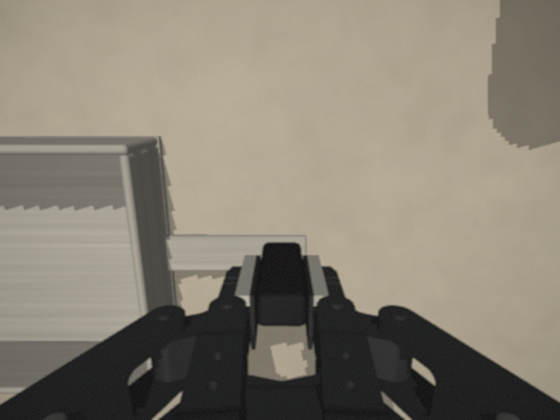

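```bash
python3 - <<'E'
from h import *
S=lambda u,v:np.array([180+u/3.6,125+v/3.6]); D=lambda u,v:np.array([195+u/4.2,180+v/4.2])
t=[("scene",(-60,80,40),S(387,365),None),("scene",(60,-80,40),S(492,221),None),("scene",(-60,-80,40),S(554,303),None),("side",(-60,-80,40),D(495,237),None),("side",(-60,80,40),D(384,318),None)]
p,e=fit(t,[.56,-.1,-.18]);print(p,e.round(1))
q=w(*p,[(0,0,0),(0,-140,0)])[:,:2]-[.5985,.0994];a=-.186
print(q@np.array([[np.cos(a),-np.sin(a)],[np.sin(a),np.cos(a)]]))
print(w(.5985,.0994,a,(0,-170,0)))
E
```

```text
[ 0.55648827 -0.09202459 -0.17338544] [[-1.1  0.2]
 [-0.1 -1.4]
 [ 0.5  1.4]
 [-0.4 -0.1]
 [ 0.7 -2.4]]
[[-0.00588708 -0.19589207]
 [-0.00412108 -0.33588093]]
[[ 0.56706201 -0.06766781  0.        ]]
```

{"op": "servo_tool", "data": {"plan": [[0, [0.001, -0.016, 0.001], [0, 0, 0.2]], [0, [0.001, -0.017, 0.001], [0, 0, 0]], [0, [0, -0.017, 0], [0, 0, 0]], [0, [0, -0.017, 0], [0, 0, 0]], [0, [0, -0.017, 0], [0, 0, 0]], [0, [0, -0.017, 0], [0, 0, 0]], [0, [0, -0.017, 0], [0, 0, 0]], [0, [0, -0.017, 0], [0, 0, 0]], [0, [0, -0.017, 0], [0, 0, 0]], [0, [0, -0.016, 0], [0, 0, 0]]]}}

```text
time_s: 4.25
position: [0.5652, -0.0871, 0.0324]
tool_rot: [0.997, -0.08, 0.0, -0.008]
force: [-1.1, -0.0, -3.1]
width: 0.221
```

{"op": "servo_tool", "data": {"plan": [[0, [0, 0, 0], [0, 0, 0]], [0, [0, 0, 0], [0, 0, 0]]]}}

```text
time_s: 4.42
position: [0.565, -0.0877, 0.0324]
tool_rot: [0.997, -0.08, 0.0, -0.007]
force: [-0.2, 0.0, -2.3]
width: 0.219
```

```bash
cat > look.py <<'E'
import sys,cv2
from h import *
k=sys.argv[1]; s=manip.sense();print(s["time_s"],s["position"],s["width"]*85.4,s["force"])
m=R.from_quat(s["tool_rot"]).as_matrix();print("yaw",np.arctan2(m[1,0],m[0,0]),"z",m[:,2])
d=s["position"][:2]-[.5985,.0994];a=-.186
print("TCP in stand",d@np.array([[np.cos(a),-np.sin(a)],[np.sin(a),np.cos(a)]]),s["position"][2])
for c in sys.argv[2]:
    if c=="s":
        im=manip.camera("scene")[:,:,::-1]; im=cv2.resize(im[125:285,180:400],None,fx=3.6,fy=3.6,interpolation=cv2.INTER_CUBIC)
    if c=="d":
        im=manip.camera("side")[:,:,::-1]; im=cv2.resize(im[180:300,195:385],None,fx=4.2,fy=4.2,interpolation=cv2.INTER_CUBIC)
    if c=="w": im=manip.camera("wrist")[:,:,::-1]
    cv2.imwrite(f"pics/{c}{k}.png",im)
E
python3 look.py 6 sdw
```

```text
4.4167 [ 0.56501917 -0.08772149  0.03236348] 18.682815233532637 [-0.19945974  0.03091633 -2.25373467]
yaw -0.16099132493398013 z [ 0.00201741  0.01439701 -0.99989432]
TCP in stand [ 0.00170091 -0.19008557] 0.03236347512984507
```

View pics/s6.png

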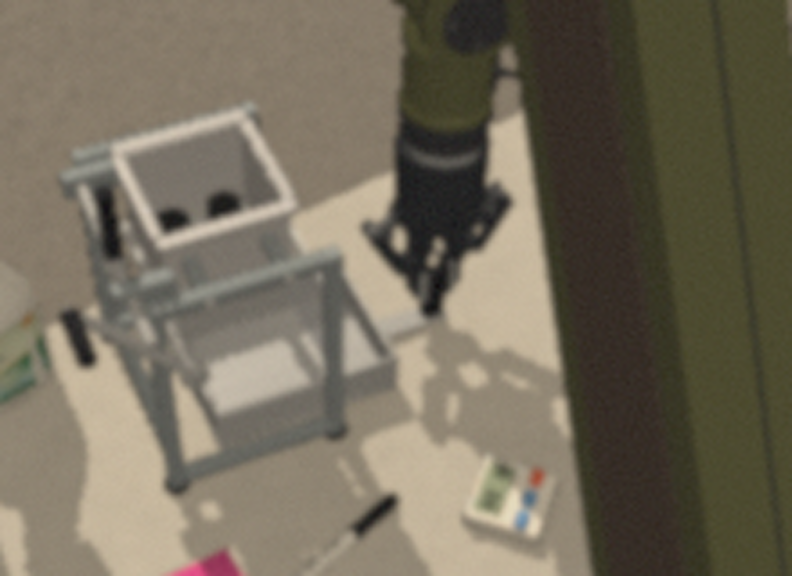

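View pics/d6.png

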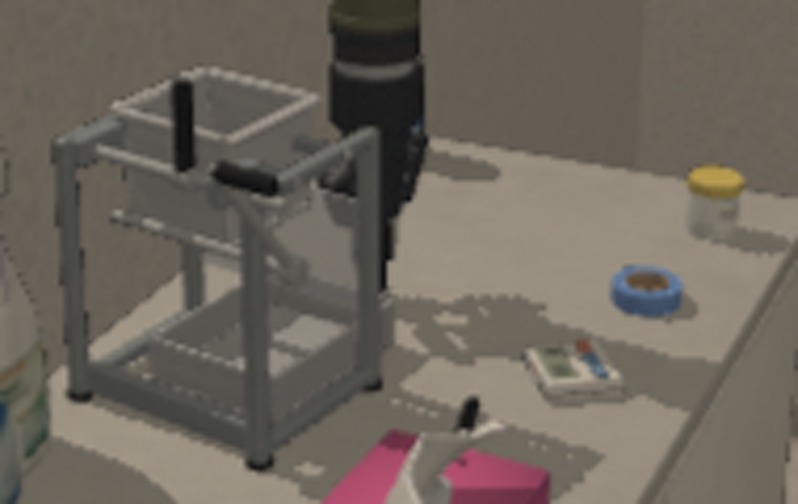

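View pics/w6.png

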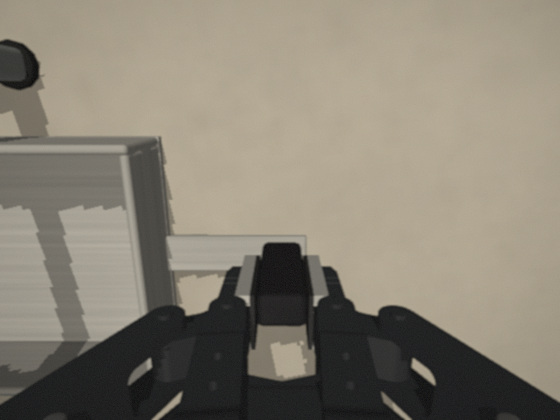

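```bash
python3 - <<'E'
from h import *
s=manip.sense();print(s["q"].round(3),s["qvel"].round(3),s["effort"].round(2),s["moment"])
E
```

```text
[-0.163  0.491 -0.342  0.738  0.015  3.141] [-0.001 -0.002 -0.003  0.001  0.002  0.001] [ 1.900e-01 -4.978e+01  2.128e+01  1.000e-02  4.500e-01 -0.000e+00] [-0.37393713  0.0756286   0.03626486]
```

{"op": "servo_tool", "data": {"plan": [[0.05, [0, 0, 0], [0, 0, 0]], [0.05, [0, 0, 0], [0, 0, -1]], [0.05, [0, 0, 0], [0, 0, 0]], [0.05, [0, 0, 0], [0, 0, 0]], [0.05, [0, 0, -0.03], [0, 0, 0]], [0.05, [0, 0, -0.03], [0, 0, 0]], [0.05, [0, 0, -0.03], [0, 0, 0]], [0.05, [0, 0, -0.03], [0, 0, -7]], [0.05, [0, 0, 0], [0, 0, -7]], [0.05, [0, 0, 0], [0, 0, -7]]]}}

```text
time_s: 5.4
position: [0.567, -0.0895, 0.1556]
tool_rot: [0.993, 0.114, 0.005, -0.007]
force: [0.3, 0.3, -0.9]
width: 0.586
```

{"op": "servo_tool", "data": {"plan": [[0.05, [0, 0, 0], [0, 0, -7]], [0.05, [0, 0, 0], [0, 0, -7]], [0.05, [0, 0, 0], [0, 0, -7]], [0.05, [0, 0, 0], [0, 0, -7]], [0.05, [0, 0, 0], [0, 0, -7]], [0.05, [0, 0, 0], [0, 0, -7]], [0.05, [0, 0, 0], [0, 0, -7]], [0.05, [0, 0, 0], [0, 0, -7]], [0.05, [0, 0, 0], [0, 0, -7]], [0.05, [0, 0, 0], [0, 0, -7]]]}}

```text
time_s: 6.23
position: [0.5649, -0.0891, 0.1527]
tool_rot: [0.748, 0.663, 0.006, -0.005]
force: [-0.2, 0.5, 0.0]
width: 0.585
```

{"op": "servo_tool", "data": {"plan": [[0.05, [0, 0, 0], [0, 0, -7]], [0.05, [0, 0, 0], [0, 0, -7]], [0.05, [0, 0, 0], [0, 0, -7]], [0.05, [0, 0, 0], [0, 0, -7]], [0.05, [0, 0, 0], [0, 0, -7]], [0.05, [0, 0, 0], [0, 0, -7]], [0.05, [0, 0, 0], [0, 0, -7]], [0.05, [0, 0, 0], [0, 0, -7]], [0.05, [0, 0, 0], [0, 0, -7]], [0.05, [0, 0, 0], [0, 0, 0]]]}}

```text
time_s: 7.07
position: [0.5648, -0.0891, 0.1526]
tool_rot: [0.293, 0.956, 0.008, -0.001]
force: [0.4, 0.0, 0.1]
width: 0.586
```

```bash
python3 look.py 7 w
```

```text
7.0667 [ 0.56484173 -0.08908275  0.15264369] 50.02454338173619 [0.38855645 0.01882095 0.07251182]
yaw 2.546330669916954 z [ 0.00265791  0.01521217 -0.99988076]
TCP in stand [ 0.00177827 -0.19145617] 0.1526436879493511
```

View pics/w7.png

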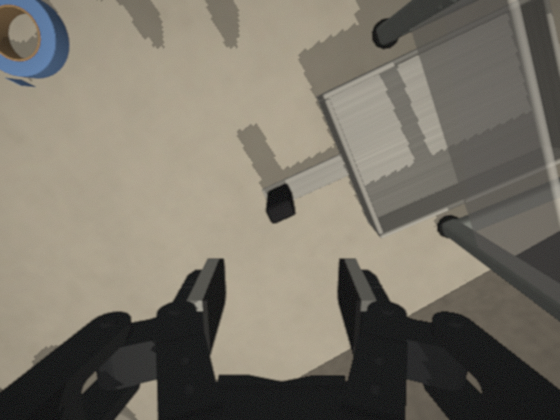

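{"op": "servo_tool", "data": {"plan": [[0.05, [0, 0, 0], [0, 0, -5.9]], [0.05, [0, 0, 0], [0, 0, -5.9]], [0.05, [0, 0, 0], [0, 0, -5.9]], [0.05, [0, 0, 0], [0, 0, -5.8]], [0.05, [0, 0, 0], [0.88, 0, 0]], [0.05, [0, 0, 0], [0, 0, 0]]]}}

```text
time_s: 7.62
position: [0.5649, -0.0889, 0.1525]
tool_rot: [0.095, 0.995, -0.0, -0.0]
force: [0.9, 0.5, 0.2]
width: 0.586
```

```bash
python3 look.py 8 w; python3 - <<'E'
from h import *
s=manip.sense()
print(proj(w(.5985,.0994,-.186,[(0,-190,62),(-60,-130,40),(60,-130,40),(-86,-66,0),(86,-66,0)]),"wrist",s).round(0))
E
```

```text
7.6167 [ 0.56488691 -0.08887444  0.15253548] 50.07774342381105 [0.89097365 0.46177707 0.20991884]
yaw 2.950381481983933 z [-4.53151309e-04 -5.91863405e-04 -9.99999722e-01]
TCP in stand [ 0.00178415 -0.19124309] 0.15253547502284082
[[284. 211.]
 [368. 121.]
 [358. 274.]
 [438.  85.]
 [415. 279.]]
```

View pics/w8.png

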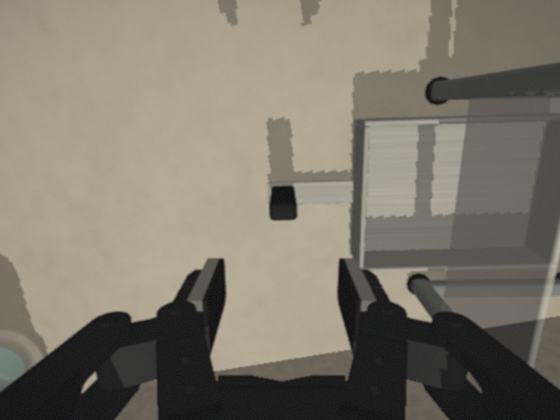

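```bash
python3 - <<'E'
from h import *
s=manip.sense()
t=[("wrist",(-60,-80,40),np.array([357.,119]),s),("wrist",(60,-80,40),np.array([361.,267]),s),("wrist",(0,-140,62),np.array([284.,211]),s)]
p,e=fit(t,[.57,.05,-.18]);print(p,e.round(1))
t=[("wrist",(-86,-66,0),np.array([438.,90]),s),("wrist",(86,-66,0),np.array([417.,283]),s)]
t2=[("scene",(-60,-80,40),np.array([180+392/3.6,125+360/3.6]),None)]
p2,e=fit(t,[.6,.1,-.18]);print(p2,e.round(1))
for P in (p,): print(proj(w(*P,[(0,-140,62),(-60,-80,40),(60,-80,40),(60,0,40),(-60,0,40)]),"wrist",s).round(0), proj(w(*P,[(-60,-80,40)]),"scene"))
E
```

```text
[ 0.57745715  0.04954596 -0.10259692] [[ 0.8 -4.2]
 [ 0.4  1.1]
 [-3.1  0.6]]
[ 0.60186826  0.09995789 -0.17655158] [[ 0.   0.4]
 [-0.  -0.7]]
[[281. 212.]
 [358. 115.]
 [361. 268.]
 [461. 260.]
 [472. 104.]] [[292.63064551 223.95554881]]
```

{"op": "servo_tool", "data": {"plan": [[0.05, [0.001, 0, 0.024], [0, 0, 0.3]], [0.05, [0, 0, 0.024], [0, 0, 0]], [0.05, [0, 0, 0.024], [0, 0, 0]], [0.05, [0, 0, 0.024], [0, 0, 0]], [0.05, [0, 0, 0.024], [0, 0, 0]], [0.05, [0, 0, 0], [0, 0, 0]], [0, [0, 0, 0], [0, 0, 0]], [0, [0, 0, 0], [0, 0, 0]], [0, [0, 0, 0], [0, 0, 0]], [0, [0, 0, 0], [0, 0, 0]]]}}

```text
time_s: 8.5
position: [0.5651, -0.0891, 0.0342]
tool_rot: [0.096, 0.995, -0.0, 0.001]
force: [0.3, 0.3, 2.4]
width: 0.218
```

{"op": "servo_tool", "data": {"plan": [[0, [0, 0, 0], [0, 0, 0]]]}}

```text
time_s: 8.58
position: [0.5651, -0.0891, 0.0342]
tool_rot: [0.096, 0.995, -0.0, 0.001]
force: [-0.6, 0.4, 4.1]
width: 0.224
```

```bash
python3 look.py 9 w
```

```text
8.5833 [ 0.56513303 -0.08911995  0.03419594] 19.109597369793505 [-0.5869921   0.38321492  4.07869882]
yaw 2.9491009124250005 z [ 2.66553841e-03 -4.71737401e-04 -9.99996336e-01]
TCP in stand [ 0.00207143 -0.19143885] 0.034195935623412735
```

View pics/w9.png

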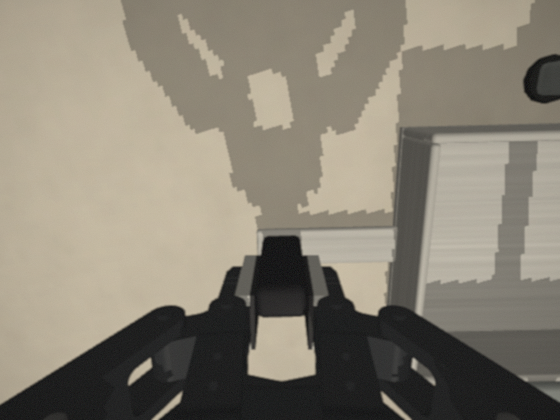

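{"op": "servo_tool", "data": {"plan": [[0, [0, 0.006, -0.001], [0, 0, -0.4]], [0, [0, 0.006, -0.001], [0, 0, 0]], [0, [0, 0.006, 0], [0, 0, 0]], [0, [0, 0.006, 0], [0, 0, 0]], [0, [0, 0, 0], [0, 0, 0]], [0, [0, 0, 0], [0, 0, 0]]]}}

```text
time_s: 9.13
position: [0.5683, -0.0643, 0.0343]
tool_rot: [0.092, 0.996, 0.0, -0.0]
force: [0.4, 0.7, -1.2]
width: 0.219
```

```bash
python3 look.py 10 wsd
```

```text
9.1333 [ 0.56832655 -0.06430612  0.03426651] 18.689294905075933 [ 0.38726506  0.71692132 -1.19506087]
yaw 2.957689957587063 z [-5.92705243e-04  8.03910612e-04 -9.99999501e-01]
TCP in stand [ 0.00062106 -0.16646245] 0.03426650535166772
```

View pics/d10.png

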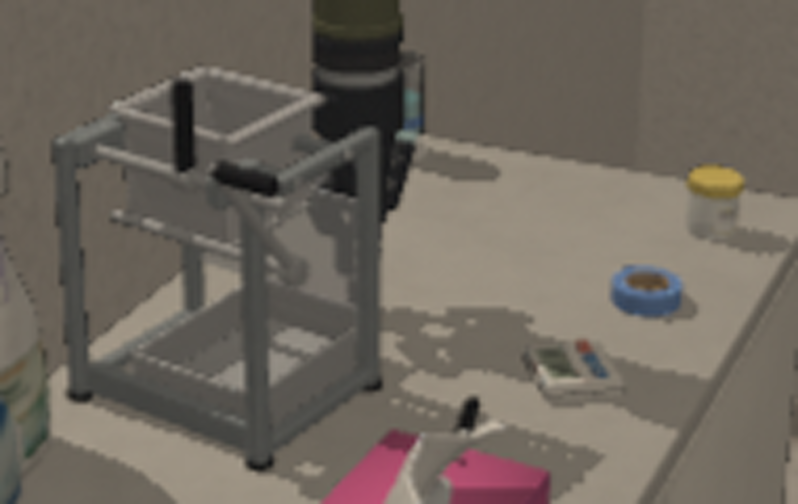

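View pics/s10.png

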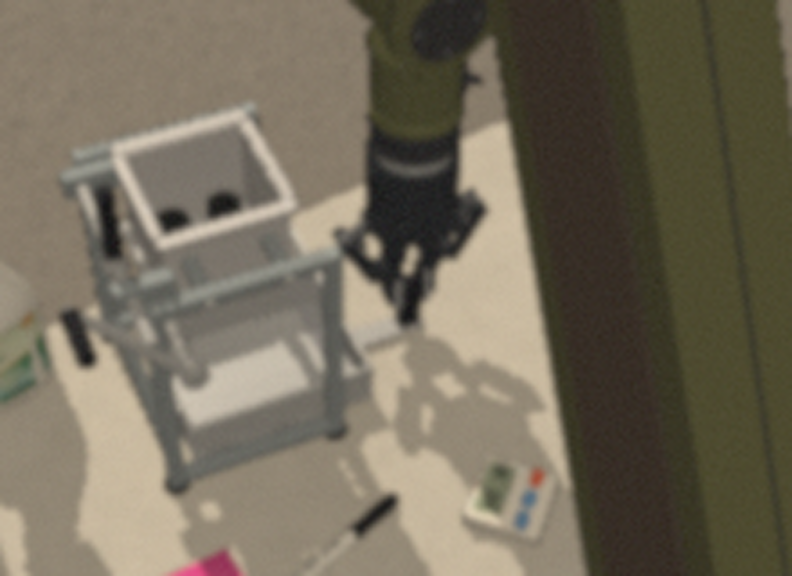

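View pics/w10.png

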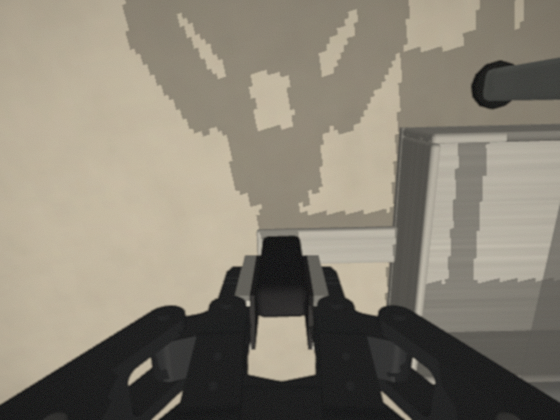

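{"op": "servo_tool", "data": {"plan": [[0, [0, 0.003, 0], [0, 0, 0]], [0, [0, 0.003, 0], [0, 0, 0]], [0, [0, 0, 0], [0, 0, 0]], [0, [0, 0, 0], [0, 0, 0]]]}}

```text
time_s: 9.62
position: [0.5694, -0.0593, 0.0344]
tool_rot: [0.092, 0.996, 0.0, -0.0]
force: [0.1, -0.2, -2.0]
width: 0.225
```

```bash
python3 look.py 11 s
```

```text
9.6167 [ 0.56942207 -0.05929363  0.03443917] 19.182012862114778 [ 0.09247853 -0.15618986 -2.04556081]
yaw 2.956405378770801 z [-3.51907060e-04  1.89330078e-04 -9.99999920e-01]
TCP in stand [ 0.00077073 -0.16133382] 0.03443917371027065
```

{"op": "servo_tool", "data": {"plan": [[0.05, [0, 0, 0], [0, 0, 0]], [0.05, [0, 0, 0], [0, 0, 0]], [0.05, [0, 0, 0], [0, 0, 0]], [0.05, [0, 0, -0.02], [0, 0, 0]], [0.05, [0, 0, -0.03], [0, 0, 0]], [0.05, [0, 0, -0.04], [0, 0, 0]], [0.05, [0, 0, -0.04], [0, 0, 0]], [0.05, [0, 0, -0.04], [0, 0, 0]], [0.05, [0, 0, -0.04], [0, 0, 0]], [0.05, [0, 0, -0.04], [0, 0, 0]]]}}

```text
time_s: 10.5
position: [0.5689, -0.0595, 0.2868]
tool_rot: [0.093, 0.996, -0.0, 0.0]
force: [2.4, 0.2, 0.2]
width: 0.583
```

{"op": "servo_tool", "data": {"plan": [[0.05, [0.005, 0.02, -0.035], [0, 0, 0]], [0.05, [0.007, 0.037, -0.01], [0, 0, 0]], [0.05, [0.007, 0.037, 0], [0, 0, 0]], [0.05, [0.007, 0.037, 0], [0, 0, 0]], [0.05, [0.007, 0.037, 0], [0, 0, 0]], [0.05, [0.007, 0.037, 0], [0, 0, 0]], [0.05, [0, 0.037, 0], [0, 0, 0]], [0.05, [0, 0, 0], [0, 0, 0]], [0.05, [0, 0, 0], [0, 0, 0]]]}}

```text
time_s: 11.25
position: [0.5746, 0.1876, 0.3289]
tool_rot: [0.091, 0.996, -0.0, -0.0]
force: [0.2, -0.3, 0.2]
width: 0.588
```

```bash
python3 look.py 12 wsd; python3 - <<'E'
from h import *
s=manip.sense()
print(proj(w(.5985,.0994,-.186,[(-40,81,285),(-106,130,253),(-152,130,253),(-45,45,237),(45,45,237)]),"wrist",s).round(0))
E
```

```text
11.25 [0.57461596 0.18759522 0.32890579] 50.21214478270481 [ 0.23538959 -0.27291666  0.19910057]
yaw 2.9597888401904275 z [-1.01147482e-03 -5.17692971e-04 -9.99999354e-01]
TCP in stand [-0.03978197  0.08225715] 0.32890579475726467
[[286. 236.]
 [366. 116.]
 [371.  33.]
 [234. 205.]
 [238. 316.]]
```

View pics/w12.png

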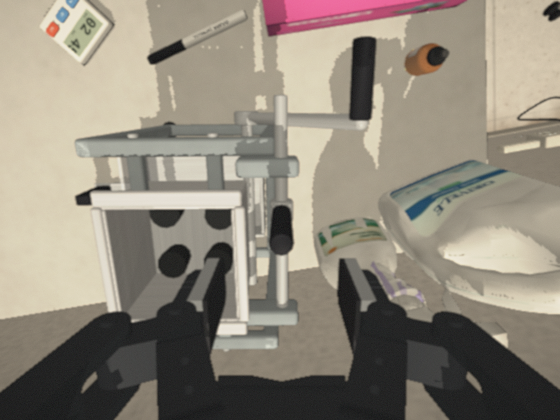

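View pics/s12.png

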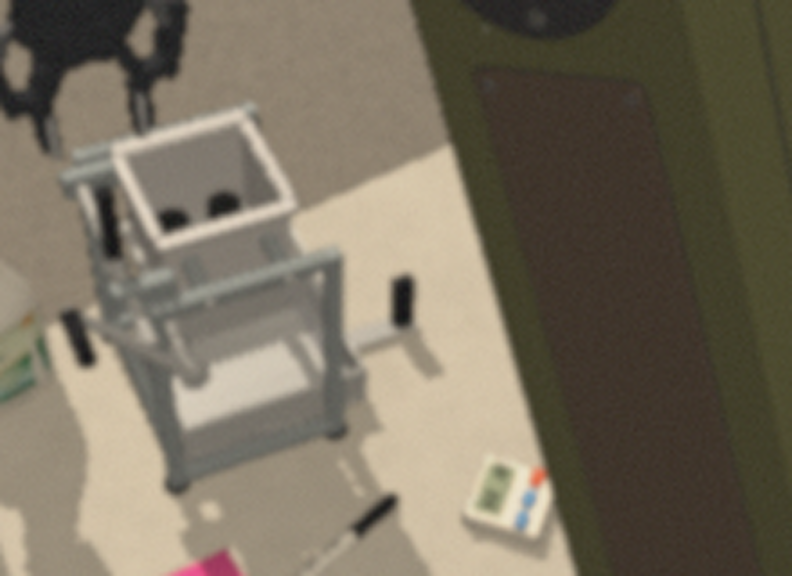

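View pics/d12.png

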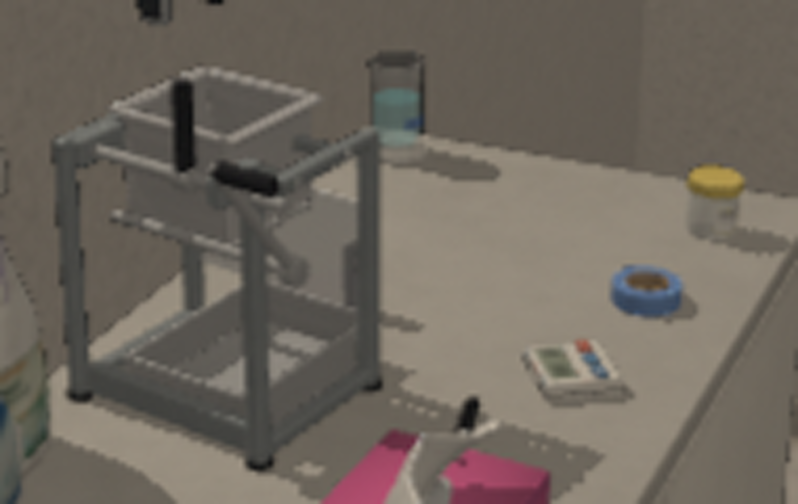

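{"op": "servo_tool", "data": {"plan": [[0.05, [-0.002, -0.0025, 0.02], [0, 0, 0]], [0.05, [0, 0, 0.02], [0, 0, 0]], [0.05, [0, 0, 0.02], [0, 0, 0]], [0.05, [0, 0, 0.018], [0, 0, 0]], [0.05, [0, 0, 0], [0, 0, 0]], [0, [0, 0, 0], [0, 0, 0]], [0, [0, 0, 0], [0, 0, 0]], [0, [0, 0, 0], [0, 0, 0]], [0, [0, 0, 0], [0, 0, 0]], [0, [0, 0, 0], [0, 0, 0]]]}}

```text
time_s: 12.23
position: [0.5778, 0.1866, 0.2536]
tool_rot: [0.092, 0.996, 0.004, 0.001]
force: [1.4, 9.1, -0.6]
width: 0.154
```

```bash
python3 look.py 13 w
```

```text
12.2333 [0.57783131 0.18659771 0.25355233] 13.149608223783781 [ 1.40906247  9.13273247 -0.58347313]
yaw 2.957854610805869 z [ 0.00369333  0.00807863 -0.99996055]
TCP in stand [-0.03643761  0.08187146] 0.2535523277525522
```

View pics/w13.png

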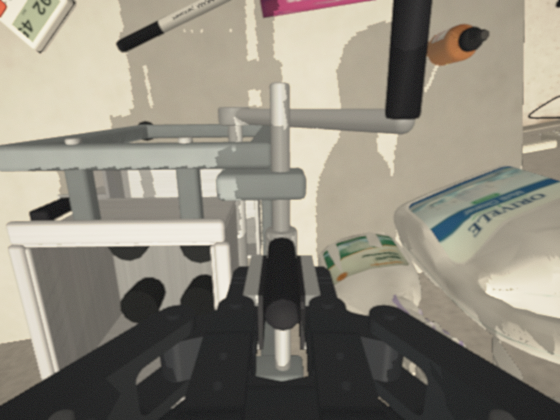

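{"op": "servo_tool", "data": {"plan": [[0, [-0.004, 0.002, 0], [0, 0, 0]], [0, [-0.008, 0, 0], [0, 0, 0]], [0, [-0.008, 0, 0], [0, 0, 0]], [0, [-0.008, 0, 0], [0, 0, 0]], [0, [-0.008, 0, 0], [0, 0, 0]], [0, [-0.006, 0, 0], [0, 0, 0]], [0, [-0.003, 0, 0], [0, 0, 0]], [0, [0, 0, 0], [0, 0, 0]], [0, [0, 0, 0], [0, 0, 0]]]}}

```text
time_s: 13.03
position: [0.615, 0.1801, 0.2534]
tool_rot: [0.091, 0.996, 0.003, -0.006]
force: [-18.4, 9.8, 8.2]
width: 0.153
```

```bash
python3 look.py 14 wsd
```

```text
13.0333 [0.61497235 0.18012369 0.25344515] 13.093455644731684 [-18.37940368   9.79369906   8.20276946]
yaw 2.959090974017408 z [-0.01060557  0.00768064 -0.99991426]
TCP in stand [0.00126005 0.08237757] 0.2534451500241631
```

View pics/w14.png

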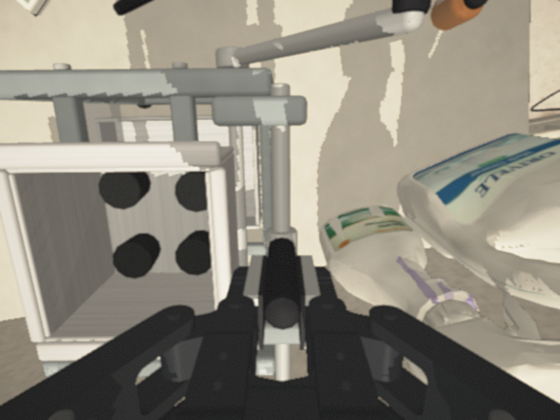

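View pics/d14.png

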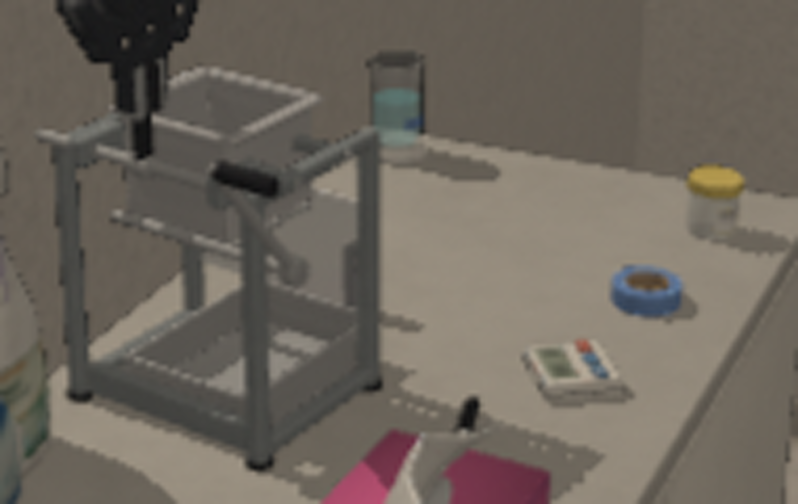

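```bash
python3 - <<'E'
from h import *
def ray(u,v,n,z):
    m=manip.camera_model(n);K=m["camera_matrix"];T=m["pose"]
    d=np.linalg.inv(K)@[u,v,1];d=T[:3,:3]@(d*[1,-1,-1]);o=T[:3,3];return o,d
def tri(a,b):
    o1,d1=ray(*a,"scene",0);o2,d2=ray(*b,"side",0)
    A=np.c_[d1,-d2];t=np.linalg.lstsq(A,o2-o1,rcond=None)[0];P=(o1+d1*t[0]+o2+d2*t[1])/2
    q=P[:2]-[.5985,.0994];a=-.186
    print(P.round(3),"stand",(q@np.array([[np.cos(a),-np.sin(a)],[np.sin(a),np.cos(a)]])).round(3),"gap",np.linalg.norm(o1+d1*t[0]-o2-d2*t[1]).round(3))
tri((100,195),(161,224))  # cap big bottle
tri((155,178),(188,218))  # spray head
tri((142,185),(176,224))
E
```

```text
[0.655 0.424 0.29 ] stand [-0.004  0.329] gap 0.003
[0.68  0.287 0.25 ] stand [0.045 0.2  ] gap 0.007
[0.69  0.322 0.241] stand [0.049 0.236] gap 0.002
```

{"op": "servo_tool", "data": {"plan": [[0.05, [0.004, 0, 0], [0, 0, 0]], [0.05, [0, 0, 0], [0, 0, 0]], [0.05, [0, 0, 0], [0, 0, 0]], [0.05, [0, 0, -0.03], [0, 0, 0]], [0.05, [0, 0, -0.035], [0, 0, 0]], [0.05, [0.01, 0.005, -0.015], [0, 0, 0]], [0.05, [0.035, 0.012, 0], [0, 0, 0]], [0.05, [0.035, 0.012, 0], [0, 0, 0]], [0.05, [0.035, 0.012, 0], [0, 0, 0]], [0.05, [0.019, 0.007, 0], [0, 0, 0]]]}}

```text
time_s: 14.02
position: [0.4922, 0.2499, 0.3325]
tool_rot: [0.092, 0.996, 0.0, 0.0]
force: [-0.6, -0.3, 0.7]
width: 0.588
```

{"op": "servo_tool", "data": {"plan": [[0.05, [0, 0, 0], [0, 0, 0]], [0.05, [0, 0, 0], [0, 0, 0]]]}}

```text
time_s: 14.18
position: [0.4943, 0.2494, 0.3324]
tool_rot: [0.092, 0.996, 0.0, 0.001]
force: [0.8, -0.9, -0.2]
width: 0.585
```

```bash
python3 look.py 15 wsd; python3 - <<'E'
from h import *
s=manip.sense()
print(proj(w(.5985,.0994,-.186,[(0,81,285),(-106,130,253),(-152,130,253),(-133,130,260)]),"wrist",s).round(0))
E
```

```text
14.1833 [0.49430257 0.24942668 0.33243283] 49.981692607892164 [ 0.7687845  -0.94625024 -0.24281383]
yaw 2.957421831996085 z [ 1.91890079e-03  9.21814950e-05 -9.99998155e-01]
TCP in stand [-0.13014456  0.12816983] 0.33243283394270695
[[215. 411.]
 [286. 251.]
 [286. 185.]
 [286. 216.]]
```

View pics/w15.png

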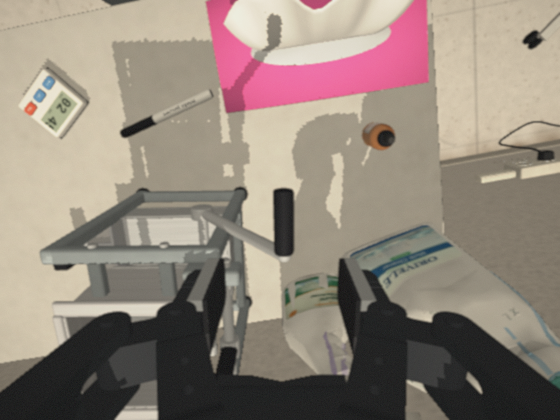

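View pics/d15.png

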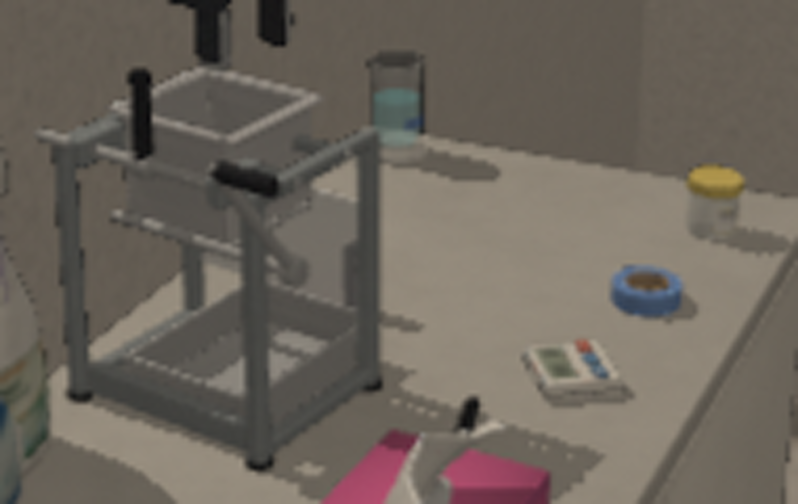

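{"op": "servo_tool", "data": {"plan": [[0.05, [0.002, 0.001, 0.025], [0, 0, 0]], [0.05, [0, 0, 0.025], [0, 0, 0]], [0.05, [0, 0, 0.025], [0, 0, 0]], [0.05, [0, 0, 0.024], [0, 0, 0]], [0.05, [0, 0, 0], [0, 0, 0]], [0, [0, 0, 0], [0, 0, 0]], [0, [0, 0, 0], [0, 0, 0]], [0, [0, 0, 0], [0, 0, 0]], [0, [0, 0, 0], [0, 0, 0]], [0, [0, 0, 0], [0, 0, 0]]]}}

```text
time_s: 15.17
position: [0.4938, 0.251, 0.2344]
tool_rot: [0.093, 0.996, 0.001, 0.002]
force: [2.1, -1.6, 3.2]
width: 0.144
```

```bash
python3 look.py 16 w
```

```text
15.1667 [0.493828   0.25099456 0.23440835] 12.26844955198472 [ 2.05684153 -1.57501069  3.24223458]
yaw 2.956245770340416 z [ 0.00358791  0.00129042 -0.99999273]
TCP in stand [-0.13090089  0.1296229 ] 0.2344083512849975
```

View pics/w16.png

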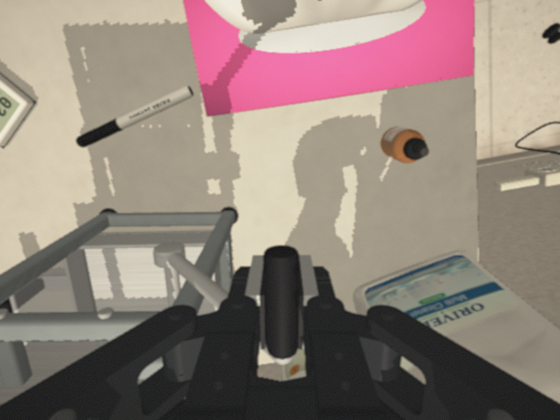

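```bash
python3 - <<'E'
import numpy as np
q=np.linspace(0,1.35,19); y=130*np.sin(.66-q);z=130*np.cos(.66-q)
print(np.c_[q[1:],np.diff(y),-np.diff(z)].round(1).tolist())
E
```

```text
[[0.1, -7.9, -5.7], [0.2, -8.3, -5.1], [0.2, -8.7, -4.4], [0.3, -9.0, -3.8], [0.4, -9.2, -3.1], [0.5, -9.5, -2.4], [0.5, -9.6, -1.7], [0.6, -9.7, -0.9], [0.7, -9.7, -0.2], [0.8, -9.7, 0.5], [0.8, -9.7, 1.2], [0.9, -9.5, 2.0], [1.0, -9.4, 2.7], [1.1, -9.1, 3.4], [1.1, -8.9, 4.0], [1.2, -8.5, 4.7], [1.3, -8.2, 5.3], [1.4, -7.7, 5.9]]
```

{"op": "servo_tool", "data": {"plan": [[0, [0, -0.0079, -0.0057], [0, 0, 0]], [0, [0, -0.0083, -0.0051], [0, 0, 0]], [0, [0, -0.0087, -0.0044], [0, 0, 0]], [0, [0, -0.009, -0.0038], [0, 0, 0]], [0, [0, -0.0092, -0.0031], [0, 0, 0]], [0, [0, -0.0095, -0.0024], [0, 0, 0]], [0, [0, -0.0096, -0.0017], [0, 0, 0]], [0, [0, -0.0097, -0.0009], [0, 0, 0]], [0, [0, -0.0097, -0.0002], [0, 0, 0]]]}}

```text
time_s: 15.97
position: [0.4803, 0.1733, 0.2642]
tool_rot: [0.092, 0.996, 0.005, 0.004]
force: [3.8, 5.6, 4.9]
width: 0.138
```

```bash
python3 look.py 17 d
```

```text
15.9667 [0.48032569 0.17329324 0.26423614] 11.781115753851575 [3.80906929 5.58439898 4.88253018]
yaw 2.9579570236415216 z [ 0.00917004  0.00840607 -0.99992262]
TCP in stand [-0.12980105  0.05076482] 0.2642361390070346
```

View pics/d17.png

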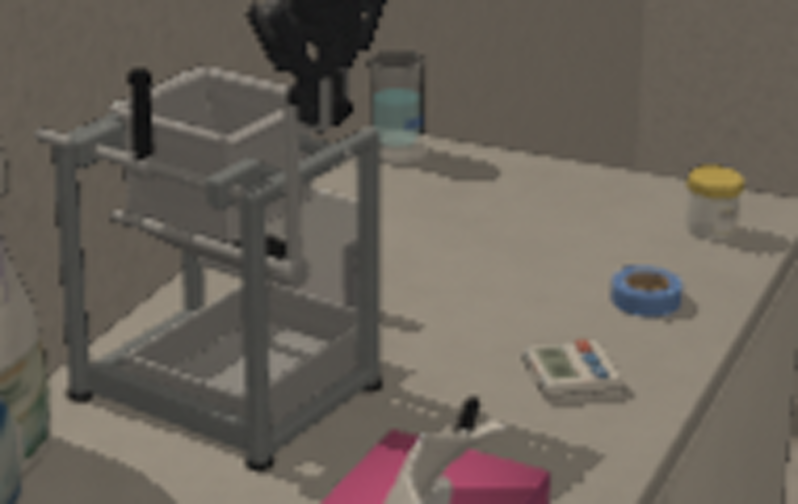

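{"op": "servo_tool", "data": {"plan": [[0, [0, -0.0097, 0.0005], [0, 0, 0]], [0, [0, -0.0097, 0.0012], [0, 0, 0]], [0, [0, -0.0095, 0.002], [0, 0, 0]], [0, [0, -0.0094, 0.0027], [0, 0, 0]], [0, [0, -0.0091, 0.0034], [0, 0, 0]], [0, [0, -0.0089, 0.004], [0, 0, 0]], [0, [0, -0.0085, 0.0047], [0, 0, 0]], [0, [0, -0.0082, 0.0053], [0, 0, 0]], [0, [0, -0.0077, 0.0059], [0, 0, 0]], [0, [0, 0, 0], [0, 0, 0]]]}}

```text
time_s: 16.85
position: [0.466, 0.094, 0.2343]
tool_rot: [0.092, 0.996, 0.005, 0.004]
force: [1.7, 7.2, 12.1]
width: 0.14
```

{"op": "servo_tool", "data": {"plan": [[0, [0, 0, 0], [0, 0, 0]], [0, [0, 0, 0], [0, 0, 0]]]}}

```text
time_s: 17.02
position: [0.466, 0.094, 0.2343]
tool_rot: [0.092, 0.996, 0.004, 0.004]
force: [1.4, 6.9, 14.2]
width: 0.139
```

```bash
python3 look.py 18 dsw
```

```text
17.0167 [0.4659926  0.09396695 0.23429733] 11.875267872901771 [ 1.41705277  6.85013356 14.18286019]
yaw 2.9571513488566543 z [ 0.00957194  0.00782831 -0.99992354]
TCP in stand [-0.12921715 -0.02984385] 0.23429732819220417
```

View pics/d18.png

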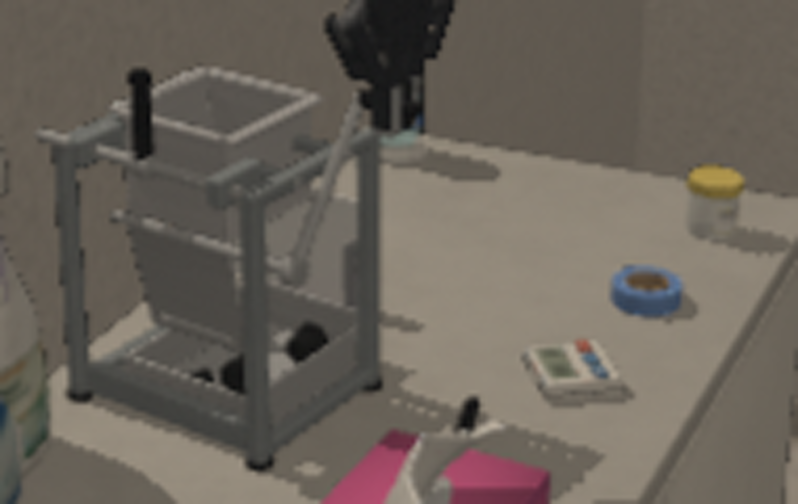

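View pics/s18.png

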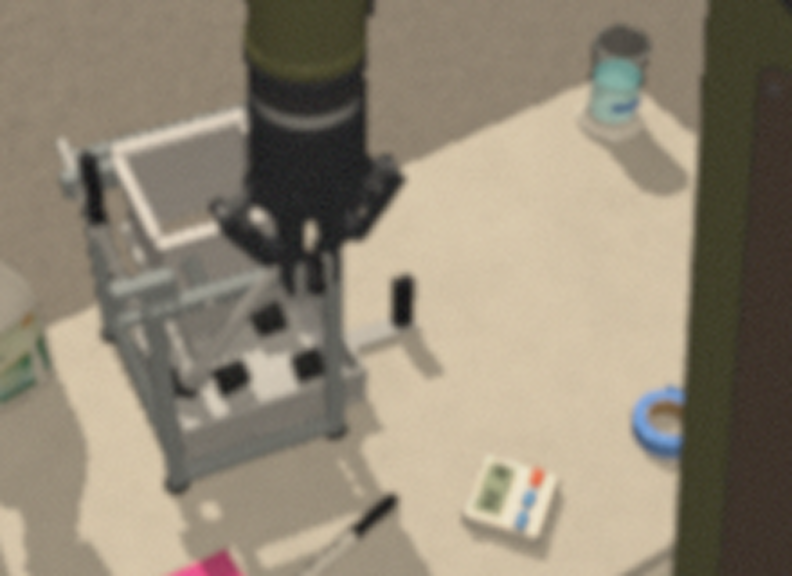

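View pics/w18.png

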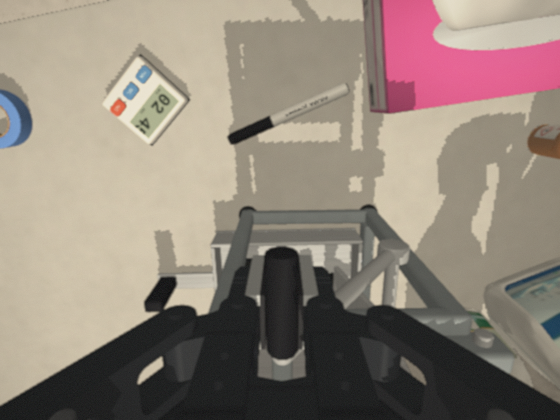

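{"op": "servo_tool", "data": {"plan": [[0, [0, 0.0077, -0.0059], [0, 0, 0]], [0, [0, 0.0082, -0.0053], [0, 0, 0]], [0, [0, 0.0085, -0.0047], [0, 0, 0]], [0, [0, 0.0089, -0.004], [0, 0, 0]], [0, [0, 0.0091, -0.0034], [0, 0, 0]], [0, [0, 0.0094, -0.0027], [0, 0, 0]], [0, [0, 0.0095, -0.002], [0, 0, 0]], [0, [0, 0.0097, -0.0012], [0, 0, 0]], [0, [0, 0.0097, -0.0005], [0, 0, 0]], [0, [0, 0.0097, 0.0002], [0, 0, 0]]]}}

```text
time_s: 18.0
position: [0.4806, 0.1781, 0.2616]
tool_rot: [0.093, 0.996, -0.002, 0.003]
force: [4.4, -7.2, -0.5]
width: 0.136
```

{"op": "servo_tool", "data": {"plan": [[0, [0, 0.0097, 0.0009], [0, 0, 0]], [0, [0, 0.0096, 0.0017], [0, 0, 0]], [0, [0, 0.0095, 0.0024], [0, 0, 0]], [0, [0, 0.0092, 0.0031], [0, 0, 0]], [0, [0, 0.009, 0.0038], [0, 0, 0]], [0, [0, 0.0087, 0.0044], [0, 0, 0]], [0, [0, 0.0083, 0.0051], [0, 0, 0]], [0, [0, 0.0079, 0.0057], [0, 0, 0]], [0, [0, 0.004, 0.003], [0, 0, 0]], [0, [0, 0, 0], [0, 0, 0]]]}}

```text
time_s: 18.83
position: [0.4932, 0.2513, 0.2309]
tool_rot: [0.093, 0.996, -0.004, 0.001]
force: [1.0, -10.7, 10.7]
width: 0.136
```

```bash
python3 look.py 19 dsw
```

```text
18.8333 [0.49320818 0.25133132 0.2308633 ] 11.601539353667729 [  0.99093416 -10.74483132  10.70389989]
yaw 2.9552391814740617 z [ 0.00170071 -0.00771405 -0.9999688 ]
TCP in stand [-0.13157229  0.12983923] 0.23086330031821678
```

View pics/d19.png

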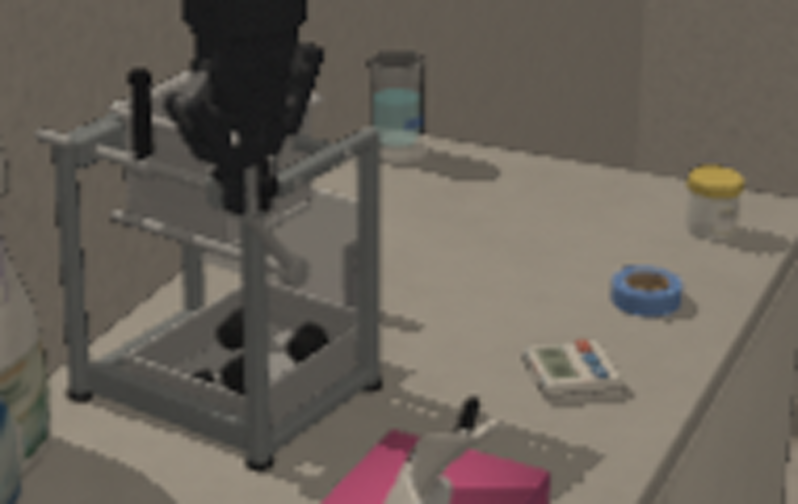

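View pics/s19.png

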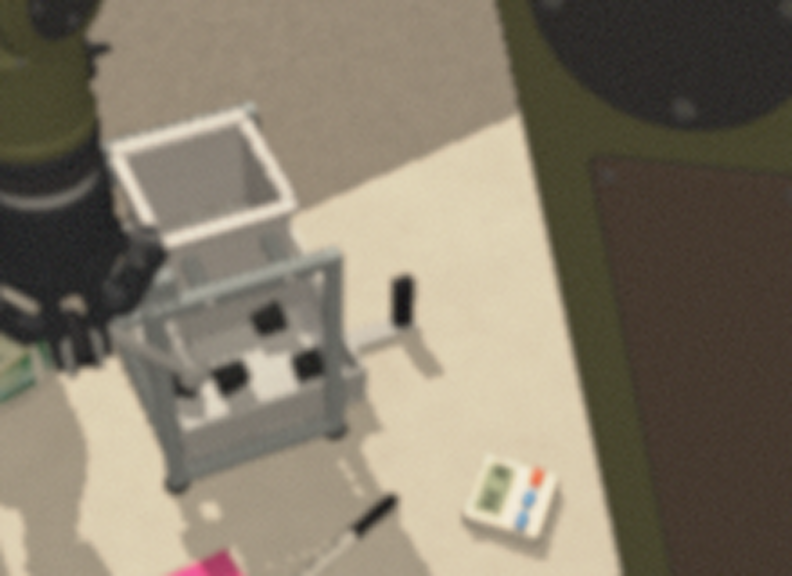

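{"op": "servo_tool", "data": {"plan": [[0.05, [0, 0, 0], [0, 0, 0]], [0.05, [0, 0, 0], [0, 0, 0]], [0.05, [0, 0, 0], [0, 0, 0]], [0.05, [0, -0.001, -0.03], [0, 0, 0]], [0.05, [0, 0, -0.035], [0, 0, 0]], [0.05, [-0.012, -0.004, -0.032], [0, 0, 0]], [0.05, [-0.035, -0.013, 0], [0, 0, 0]], [0.05, [-0.035, -0.013, 0], [0, 0, 0]], [0.05, [-0.035, -0.013, 0], [0, 0, 0]], [0.05, [-0.016, -0.006, 0], [0, 0, 0]]]}}

```text
time_s: 19.82
position: [0.6176, 0.1793, 0.3253]
tool_rot: [0.093, 0.996, -0.0, 0.0]
force: [-0.2, 0.3, -0.7]
width: 0.584
```

{"op": "servo_tool", "data": {"plan": [[0.05, [0, 0, 0], [0, 0, 0]], [0.05, [0, 0, 0], [0, 0, 0]]]}}

```text
time_s: 19.98
position: [0.6149, 0.1807, 0.3251]
tool_rot: [0.093, 0.996, 0.0, -0.001]
force: [-0.5, 0.9, 0.0]
width: 0.587
```

```bash
python3 look.py 20 wd; python3 - <<'E'
from h import *
s=manip.sense()
print(proj(w(.5985,.0994,-.186,[(0,81,285),(-106,130,253)]),"wrist",s).round(0))
E
```

```text
19.9833 [0.61485253 0.18074491 0.32512453] 50.115063533218304 [-0.49870886  0.90425397  0.04703677]
yaw 2.955057681501836 z [-2.73562730e-03  4.38543259e-04 -9.99996162e-01]
TCP in stand [0.00102742 0.08296592] 0.32512453417166276
[[278. 240.]
 [365.  46.]]
```

View pics/w20.png

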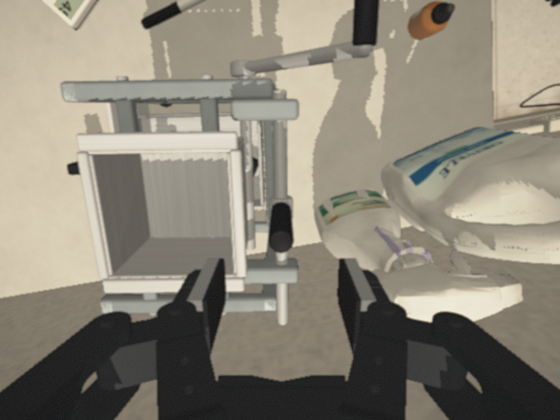

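View pics/d20.png

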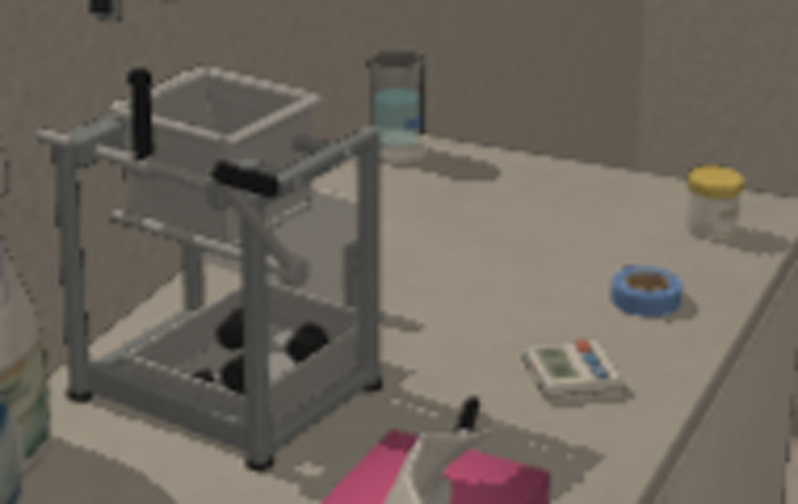

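{"op": "servo_tool", "data": {"plan": [[0.05, [0, -0.001, 0.02], [0, 0, 0]], [0.05, [0, 0, 0.02], [0, 0, 0]], [0.05, [0, 0, 0.02], [0, 0, 0]], [0.05, [0, 0, 0.013], [0, 0, 0]], [0.05, [0, 0, 0], [0, 0, 0]], [0, [0, 0, 0], [0, 0, 0]], [0, [0, 0, 0], [0, 0, 0]], [0, [0, 0, 0], [0, 0, 0]], [0, [0, 0, 0], [0, 0, 0]], [0, [0, 0, 0], [0, 0, 0]]]}}

```text
time_s: 20.92
position: [0.6147, 0.1804, 0.2553]
tool_rot: [0.092, 0.996, 0.001, 0.001]
force: [-2.0, 1.1, 6.1]
width: 0.153
```

{"op": "servo_tool", "data": {"plan": [[0, [0.004, 0, 0], [0, 0, 0]], [0, [0.008, 0, 0], [0, 0, 0]], [0, [0.008, 0, 0], [0, 0, 0]], [0, [0.008, 0, 0], [0, 0, 0]], [0, [0.008, 0, 0], [0, 0, 0]], [0, [0.006, 0, 0], [0, 0, 0]], [0, [0.003, 0, 0], [0, 0, 0]], [0, [0, 0, 0], [0, 0, 0]], [0, [0, 0, 0], [0, 0, 0]]]}}

```text
time_s: 21.67
position: [0.5751, 0.1874, 0.2553]
tool_rot: [0.093, 0.996, -0.0, 0.005]
force: [10.0, -2.8, 1.8]
width: 0.155
```

```bash
python3 look.py 21 wd
```

```text
21.6667 [0.57508948 0.18735786 0.25533523] 13.249190276728875 [10.04842715 -2.77041     1.82413861]
yaw 2.954963239143291 z [ 0.01085772 -0.00144115 -0.99994001]
TCP in stand [-0.03927273  0.08211145] 0.2553352291150068
```

View pics/w21.png

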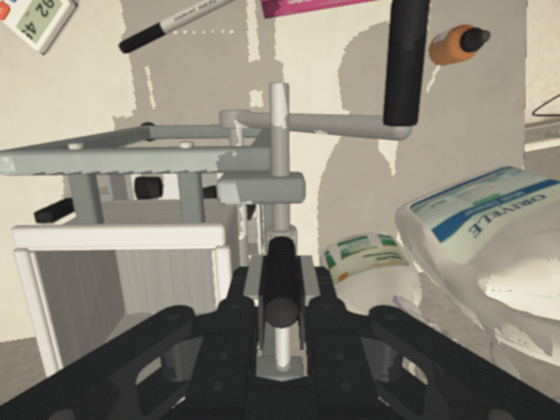

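{"op": "servo_tool", "data": {"plan": [[0, [0.003, 0, 0], [0, 0, 0]], [0, [0, 0, 0], [0, 0, 0]], [0, [0, 0, 0], [0, 0, 0]]]}}

```text
time_s: 22.02
position: [0.575, 0.1874, 0.2554]
tool_rot: [0.094, 0.996, -0.001, 0.008]
force: [16.4, -5.0, -1.3]
width: 0.155
```

{"op": "servo_tool", "data": {"plan": [[0.05, [0, 0, 0], [0, 0, 0]], [0.05, [-0.004, 0, 0], [0, 0, 0]], [0.05, [0, 0, 0], [0, 0, 0]], [0.05, [0, 0, -0.03], [0, 0, 0]], [0.05, [0, 0, -0.03], [0, 0, 0]], [0.05, [0, 0, -0.03], [0, 0, 0]], [0.05, [0, 0, 0], [0, 0, 0]], [0.05, [0, 0, 0], [0, 0, 0]]]}}

```text
time_s: 22.68
position: [0.5718, 0.1885, 0.3453]
tool_rot: [0.092, 0.996, 0.001, 0.001]
force: [-0.2, 0.2, -0.2]
width: 0.586
```

```bash
python3 look.py 22 wsd
```

```text
22.6833 [0.57175593 0.18847238 0.34526141] 50.06481371176652 [-0.23853569  0.20166585 -0.18098448]
yaw 2.9566015394100296 z [ 0.00281605  0.00133674 -0.99999514]
TCP in stand [-0.04275488  0.08259028] 0.3452614095316818
```

View pics/w22.png

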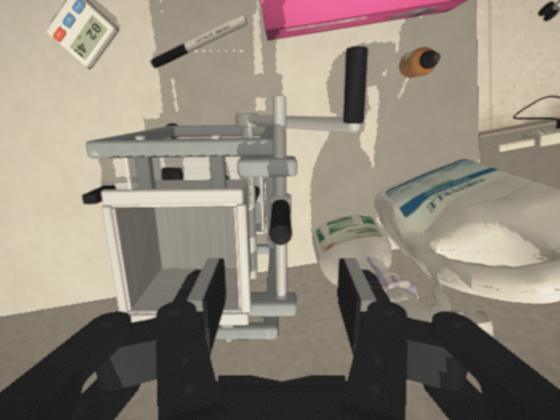

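View pics/d22.png

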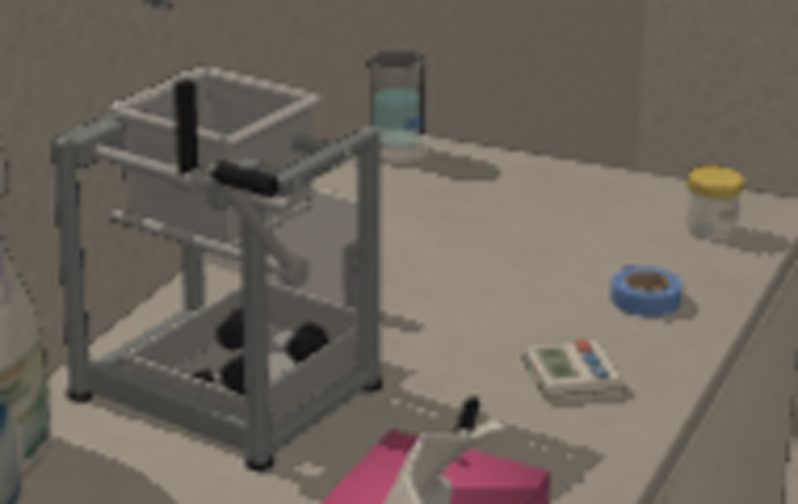

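View pics/s22.png

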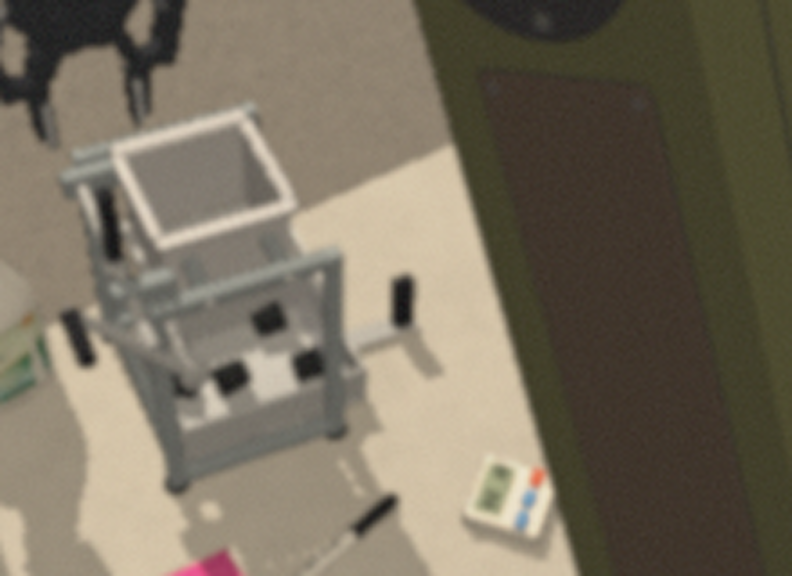

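```bash
python3 -c "
from rig import manip
print(manip.finish_job(), manip.sense()['time_s'])"
```

```text
the job is handed in; nothing more can be done
the job is handed in; nothing more can be done
```

The job is done and handed in at about 23 s of the 72 s. The tray is under the hopper with all four stoppers in it, the gate is shut and the bolt is home.

**What I did, in order:**
- **Tray:** I slid it in and squared it. It went in with one re-grip, because the last wrist joint reached its range limit (3.141 read against a stated 3.14) on the first push.
- **Bolt and lever:** I drew the bolt against its stop and swung the lever over fully. Then I swung it back to shut and pushed the bolt home.

**Last checks:**
- **Stoppers:** the hopper is empty, and four stoppers show in the tray in the scene and side pictures.
- **Gate:** the lever grip measured within 1 mm of the fully open position when open. When shut it was within 1 mm sideways and about 3 mm low in the grip. It pressed on its stop both times.
- **Bolt:** it travelled 40 mm home and then met 16 N at the stop.
- **Tray position:** the gripper readings put it about 1 mm from the end stop or touching it. I did not re-fit the tray's pose from the pictures after letting go.
- **Other things on the table:** those I could compare looked where they were in the first pictures. I did not measure them.

**Disagreements:**
- The wrist camera placed the knob about 2.5 mm from where the gripper found it.
- The drawing stroke measured 38 mm against 40 mm for pushing home. Either the bolt was not quite home at first or the grip slipped a little; it ended at its stop.

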